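# Find the high spot of a crank spindle in V-blocks

## Task

Check the microtome's spare crank spindle for runout: lift it out of the wooden cradle and lay it, the same way round and with its crank still leaning away from you, in the two V-blocks of the inspection stand so that its eccentric disc lies under the raised indicator, and let go. Then push the indicator's black knob down as far as it goes, so that the sprung plunger rides on the disc, and after that take the spindle by its crank pin and roll it a quarter turn towards you, until the indicator reads its highest. Leave the spindle resting in both V-blocks with the indicator down and the high spot under the plunger, and do not shift the roll of tape beside the stand.

Things in the scene. Friction and masses are not known exactly. Their poses are not given: they have to be found in the camera images.
- stand: Fixed grey inspection stand, base 175 x 250 x 15 mm. Origin on the bench straight below the middle of the spindle's seat; y along the seated spindle (robot's left), x away from the robot, z up. Behind, at x +85, y +60 mm, a round column 220 mm high carries the indicator on an arm that reaches forward to x = 0 at y +60 mm.
- seat (a point): Where the spindle's middle belongs: stand x = y = 0, 80 mm above the bench. Two dark steel V-blocks (oiled 90 degree notches along y, 38 mm wide at the mouth; blocks 52 mm wide, tops 83 mm above the bench) at stand y +90 mm (16 mm long) and y -37 mm (18 mm long).
- carriage (a joint): Indicator carriage on the column, m: 0 = raised (as at the start), 0.055 = fully down against its stop. Stays where it is left; moving it takes about 5 to 12 N.
- push_knob (a point): Centre of the top of the black push knob (24 mm across) straight above the plunger, at stand x 0, y +60 mm; 215 mm above the bench when raised, 160 mm when down. A round dial (48 mm across, facing the robot) is beside it at stand y +94 mm, its top 7 mm higher than the knob.
- plunger_tip (a point): Lowest point of the ball-ended plunger (ball 12 mm), at stand x 0, y +60 mm; 148 mm above the bench when raised. The spindle fits in under it level from the front, its axis about 108 to 115 mm above the bench, and is then lowered straight down.
- plunger (a joint): How far the sprung plunger is pushed up, m: 0 free, at most 0.016 (1 to 3 N). Carriage down on the seated spindle: about 0.006 as first laid, highest about 0.0115 with the high spot up. The dial's needle stands straight up at 0 and turns clockwise 20 degrees per mm: about 120 degrees as first laid, about 230 at the highest.
- spindle_mid (a point): Middle of the steel spindle, on its axis and within 10 mm of its centre of mass: grip here from above across the plain 22 mm shaft (free from y +45 to -25 mm). 202 mm long along its own y, about 0.75 kg; shaft from y +100 to -56 mm. At the start x points away from the robot, z up; to be turned about y until x points up. Friction holds it at any angle.
- disc (a point): Centre of the spindle's eccentric disc, 40 mm across, 20 mm thick (spindle y +50 to +70 mm): 5 mm off the axis towards the spindle's own x, the high spot. At the start the high spot points away from the robot, level.
- crank_pin (a point): Middle of the black crank pin: 14 mm thick, along the spindle's y from -64 to -102 mm, 40 mm from the axis, half-way between the spindle's x and z. Leans 45 degrees to the back at the start, 45 degrees to the front when the high spot is up. Between it and the shaft a flat crank web with a round counterweight (y -54 to -64 mm).
- cradle: Fixed wooden cradle, base 90 x 200 x 14 mm, with two V-notched blocks like the stand's (tops 65 mm above the bench) at its y = +90 and -37 mm. Origin on the bench under the spindle's middle. The spindle starts in it with its axis 62 mm above the bench.
- tape_roll: Bystander: roll of tape lying flat to the right of the stand, 98 mm across, 25 mm high; origin at its underside.

How it is judged:
On the way, in this order (a step that is already met when the one before it is completed fails the run):
1. the spindle lies in both V-blocks, let go, high spot still to the back, indicator still up (z of spindle_mid in the frame of stand between 0.076 and 0.084 m and x of spindle_mid in the frame of stand between -0.005 and 0.005 m and y of spindle_mid in the frame of stand between -0.009 and 0.009 m and angle between the y axis of spindle_mid and the y axis of stand, either way round below 0.06 rad and angle between spindle_mid's own x axis and vertical between 0.9 and 2.2 rad and value of joint carriage below 0.02 m and contact force between the fingers and spindle below 0.1 N), for 0.2 s.
2. the indicator is pushed fully down and its plunger rides on the disc, the spindle not yet rolled (value of joint carriage above 0.052 m and value of joint plunger above 0.003 m and angle between spindle_mid's own x axis and vertical above 0.9 rad), for 0.2 s.
At the end, for the whole second after the job is handed in: The spindle rests in both V-blocks (middle within 5 mm across, 9 mm along and 4 mm in height of its seat, axis within 0.06 rad), at rest; the carriage is down (above 0.052) with the plunger on the disc and pushed in by more than 0.0105, the high spot (spindle x) within 0.3 rad of straight up (angle between spindle_mid's own x axis and vertical below 0.3 rad and value of joint plunger above 0.0105 m and value of joint carriage above 0.052 m and contact force between plunger and spindle above 0.3 N and z of spindle_mid in the frame of stand between 0.076 and 0.084 m and x of spindle_mid in the frame of stand between -0.005 and 0.005 m and y of spindle_mid in the frame of stand between -0.009 and 0.009 m and angle between the y axis of spindle_mid and the y axis of stand, either way round below 0.06 rad and linear speed of spindle below 0.02 m/s and angular speed of spindle below 0.2 rad/s); the robot touches nothing.
It fails at once if the spindle is dropped on the bench (height (world z) of spindle_mid below 0.04 m).
It fails at once if the tape roll is shifted by more than 30 mm (distance of tape_roll from where it was at the start of the episode above 0.03 m).
It also fails if it takes over 54 s, if anything falls off the work surface, if the arm or the gripper's body presses on something with over 40 N, if the wrist force passes 120 N, or if a joint passes its speed limit or range.

## Robot

A 6-joint arm with a two-finger parallel gripper is mounted at the origin on a cart in front of the work surface, level with it; the furniture and walls round the work are solid. World frame = base frame: x ahead of the robot, y to its left, z up, the work surface at z = 0. Lengths are in m, angles in rad, forces in N, time in s.
With the tool pointing down it reaches from about 0.275 to 1 m from the base axis. Payload 8.4 kg.
Tool frame: the origin (TCP) lies midway between the tips of the shut fingers; the grasp point (between the pads) lies 19 mm behind it; z points along the fingers, y is the direction in which the jaws open and shut (so a half turn about z gives the same grasp; the last joint's range is limited). The gripper opens to 85 mm and grips with 20 to 120 N. Pads are 22 mm wide; open, the fingers measure 114 mm over their backs; the gripper's body (76 mm by 85 mm) begins 54 mm behind the grasp point. The pads swing forward as they close: fully open they stand 13 mm farther back than shut.
Start: joints at [1.142, 0.353, 1.633, -0, 1.155, -0.002], TCP at [0.259, 0.569, 0.196] pointing down, gripper open.
Joint ranges: [-2.63, 2.63], [-0.92, 2.1], [0.06, 2.66], [-1.3, 4.44], [0, 2.69], [-3.02, 3.02]. Speed limits (rad/s): [2.22, 2.22, 2.79, 3.14, 3.14, 3.14].

## Interface

Orientations are given as a rotation vector (axis times angle).
In Python, from workcell import get_obs, grab_frame, camera_params, finish_job, search_frame, silhouettes gives the robot as it stands. The module is installed in compiled form; this text tells all that it offers.
- The arm moves only by the tool jog_arm, never from a script. Its arguments are lists of equal length, an entry for each row: "linear": the shift along the tool's x, y, z in units of 0.6 m (1.0 is 0.6 m), a list of three; "delta_rot": the turn, a rotation vector about the tool's x, y, z in units of 45 degrees (1.0 is 45 degrees), a list of three. In form: {"linear": [[tx, ty, tz], ...], "delta_rot": [[wx, wy, wz], ...]}. A call has exactly 5 rows; each row is the pose to reach, as a shift and turn from the pose measured when the call began, along the tool's axes at that moment; what a row does not reach only later rows make up. A row lasts 1/10 s, in which the tool goes at most 50 mm and 8.59 degrees, less where a joint would pass 70% of its speed; a pose out of reach is approached as far as the arm can. A call with a number of a shift or a turn outside -1 to 1 is refused whole. A call with a gripper value outside its range is refused whole. "fingers" is the opening, from 0 (shut) to 1 (fully open), set as the call begins (left out, the last holds). The fingers move at their own pace and stop on an object; "grip_force" is the grip in N (left out, the last holds). Time passes only in rows, so rows that repeat a pose let the fingers close, or fill a call up. It gives the time, the measured TCP pose, the force and the opening at its end, in the units of the state.
- get_obs(): the state, without advancing time (a new reading comes with each control period).
- grab_frame(name): name is "side" or "top" or "wrist"; returns the picture (400x640x3 uint8, blue, green, red); there is no depth.
- camera_params(name): a dict with "fx", "fy", "cx", "cy" (pixels), "k1" (the pictures are not rectified: a ray, as slopes to the right and down, at radius r is drawn at 1 + k1 r^2 times it, then the intrinsics apply), "xyz" and "orientation" of the camera in the world. Camera axes: x right, y up, looking along -z (the intrinsics and any distortion apply to the point x, -y, -z); pixel columns grow to the right and rows downward; lengths in m; the calibration is good to about 2 mm. A picture is of the moment at which its call begins: read the wrist's pose just before it. camera_params takes no time and is no camera call; for the wrist camera it gives the pose at the moment of the call.
- finish_job(): hands the job in, once; it reports no verdict.
Trained networks look in the newest picture that a camera, given by its name, has taken for a name from the list of things; names that differ only in an ending like _2 or _b are one class to them, and where a whole thing is asked for, a point or a joint stands for the part that bears it (a point fixed in the world has none). Each returns a list of dicts, best first, with "score" (0 to 1); they miss things now and then, are a little off and sometimes report something else, mostly with a low value. They report only what shows in the picture. A call takes as long as a camera call.
- search_frame(camera, target): "centre" ([column, row] in pixels, amid what is visible of it).
- silhouettes(camera, target): "pixels" (400x640 bool, what is visible of it) and "centre" ([column, row] in pixels, amid what is visible of it).
The state is a dict: "time_s": time; "joint_positions": joint angles; "dq": joint speeds; "joint_torque": joint torques, N m; "eef_pos": TCP position; "ee_rot": TCP orientation; "wrist_force": force on the tool from outside, world axes, zero at the start; "wrist_torque": the same for the moment, N m; "finger_gap": finger opening in m.
Only numpy, scipy, OpenCV 4.12 (cv2) and the standard library are available. Lean on these libraries where they do the work, as an engineer would, in place of code of your own. Each camera call takes 0.05 s, during which the arm holds its last target.

## Working session

There is one attempt and no reset: what is moved stays moved. The work goes in short steps, Python scripts to look and compute and a tool call to move; the robot and the scene stay as the last step left them, time stands still between calls to the robot, and variables do not carry over. Pictures are saved under pics/ and viewed, and the job is handed in when it is done.

Besides the shell and the picture viewer there is one more tool, called after ">>>" as a command line: name --argument value ..., lists and objects as JSON in quotes. jog_arm: Moves the arm, as the interface text tells. Its arguments: {"type":"object","properties":{"linear":{"type":"array","items":{"type":"array","items":{"type":"number"}}},"delta_rot":{"type":"array","items":{"type":"array","items":{"type":"number"}}},"fingers":{"type":"number"},"grip_force":{"type":"number"}},"required":["linear","delta_rot"]}

```bash
ls; mkdir -p pics; python3 - <<'E'
from workcell import *
import cv2
o=get_obs(); print(o)
for n in ("side","top","wrist"):
    print(n,camera_params(n))
    cv2.imwrite(f"pics/a_{n}.png",grab_frame(n))
E
```

```text
pics
{'time_s': 0.0, 'joint_positions': array([ 1.14155893e+00,  3.53636022e-01,  1.63413004e+00, -1.84750597e-05,
        1.15521018e+00, -2.37794479e-03]), 'dq': array([-6.46299318e-04, -1.47396999e-03,  2.55959677e-03,  2.11328959e-03,
        5.42323124e-04, -2.31677532e-05]), 'joint_torque': array([-2.02167204e-03, -6.05236244e+01, -3.42079496e+01, -1.57206414e-04,
        9.07876936e-03,  4.33827864e-06]), 'eef_pos': array([0.25853334, 0.56844419, 0.19507105]), 'ee_rot': array([-6.65359426e-01, -3.07003891e+00,  2.12840918e-03]), 'wrist_force': array([ 1.30007637, -0.4986279 ,  0.3334854 ]), 'wrist_torque': array([-0.00466958,  0.01340524, -0.03250882]), 'finger_gap': 0.08535001930706655}
side {'fx': 403.3751833005776, 'fy': 403.3751833005776, 'cx': 320.6308925098264, 'cy': 200.12156977136166, 'k1': -0.03466581317529479, 'xyz': array([-0.09545024, -0.18178012,  0.91695043]), 'orientation': array([ 0.55898495, -0.50526651, -1.39496296])}
top {'fx': 463.21638395429136, 'fy': 463.21638395429136, 'cx': 319.81738830142683, 'cy': 198.56224491102643, 'k1': -0.03978017730150902, 'xyz': array([ 0.40357691, -0.1003994 ,  1.12163599]), 'orientation': array([ 0.10386274, -0.10320142, -1.58635942])}
wrist {'fx': 300.57932032620135, 'fy': 300.57932032620135, 'cx': 316.9512248742674, 'cy': 200.13142054084594, 'k1': 0.013573277821023338, 'xyz': array([0.18851574, 0.6002985 , 0.37393356]), 'orientation': array([-0.27071842, -0.17329787,  1.13552121])}
```

View pics/a_side.png

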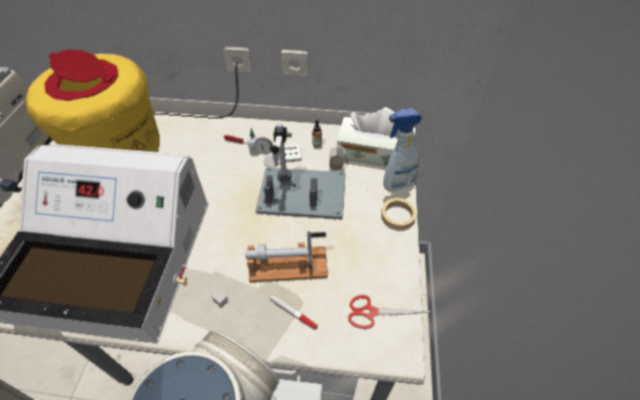

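View pics/a_top.png

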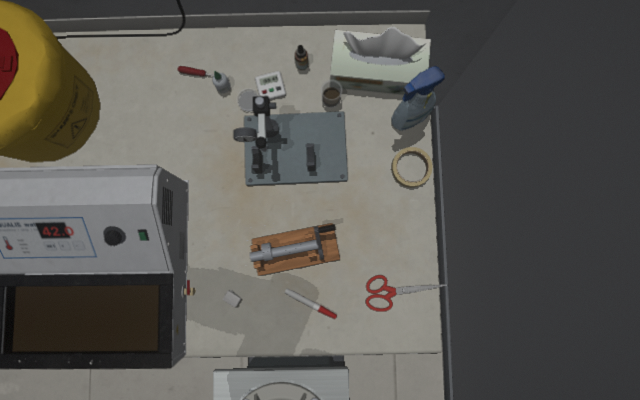

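View pics/a_wrist.png

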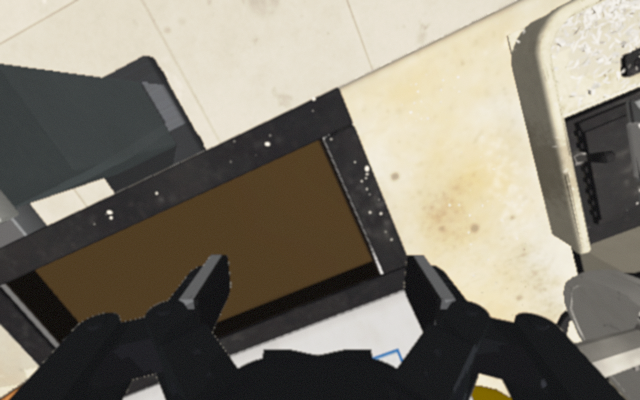

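```bash
cat > h.py <<'E'
import numpy as np, cv2
from scipy.spatial.transform import Rotation as R
from workcell import *
def proj(P,c):
    P=np.atleast_2d(P); q=(P-c['xyz'])@R.from_rotvec(c['orientation']).as_matrix()
    u=q[:,0]/-q[:,2]; v=-q[:,1]/-q[:,2]; f=1+c['k1']*(u*u+v*v)
    return np.c_[c['cx']+c['fx']*u*f, c['cy']+c['fy']*v*f]
def ray(p,c):
    p=np.atleast_2d(p).astype(float); K=np.array([[c['fx'],0,c['cx']],[0,c['fy'],c['cy']],[0,0,1]])
    n=cv2.undistortPoints(p[:,None],K,np.array([c['k1'],0,0,0]))[:,0]
    d=np.c_[n[:,0],-n[:,1],-np.ones(len(n))]@R.from_rotvec(c['orientation']).as_matrix().T
    return d
def onz(p,c,z):
    d=ray(p,c); t=(z-c['xyz'][2])/d[:,2]; return c['xyz']+d*t[:,None]
def w2t(d,o=None):
    o=o or get_obs(); return R.from_rotvec(o['ee_rot']).inv().apply(d)
def frame(x,y,yaw,P):
    P=np.atleast_2d(P).astype(float); c,s=np.cos(yaw),np.sin(yaw)
    return np.c_[x+c*P[:,0]-s*P[:,1],y+s*P[:,0]+c*P[:,1],P[:,2]]
E
python3 - <<'E'
from h import *
for n in ("top","side"):
    im=grab_frame(n); c=camera_params(n)
    for t in ("stand","cradle","spindle_mid","tape_roll","crank_pin","disc","push_knob"):
        r=silhouettes(n,t)
        for k in r[:2]:
            m=k['pixels'].astype(np.uint8)
            ys,xs=np.nonzero(m)
            print(n,t,round(k['score'],2),np.round(k['centre'],1),xs.min(),xs.max(),ys.min(),ys.max(),m.sum(),onz([k['centre']],c,{'tape_roll':.012,'spindle_mid':.062,'cradle':0.02,'stand':.015}.get(t,.06)).round(3)[0])
            np.save(f"pics/{n}_{t}_{r.index(k) if 0 else 0}.npy",m) if k is r[0] else None
im=grab_frame("top")
cv2.imwrite("pics/tc.png",cv2.resize(im[80:290,220:360],None,fx=5,fy=5,interpolation=3)[:, :][0:1050][::1][:, :700])
a=cv2.resize(im[90:195,225:365],None,fx=5.5,fy=5.5,interpolation=3);cv2.imwrite("pics/tc1.png",a)
a=cv2.resize(im[210:290,235:355],None,fx=6,fy=6,interpolation=3);cv2.imwrite("pics/tc2.png",a)
E
```

```text
top stand 0.75 [295.7 253.9] 251 338 225 275 2210 [ 0.418 -0.042  0.015]
top stand 0.56 [291.8 146.3] 234 348 96 185 7660 [ 0.68  -0.035  0.015]
top cradle 0.78 [293.1 251.8] 250 339 223 275 2244 [ 0.423 -0.036  0.02 ]
top cradle 0.3 [291.9 248.7] 249 335 224 261 1032 [ 0.431 -0.033  0.02 ]
top spindle_mid 0.61 [293.5 249.1] 249 334 225 261 992 [ 0.429 -0.039  0.062]
top tape_roll 0.92 [423.3 166. ] 391 432 147 187 762 [ 0.626 -0.356  0.012]
top crank_pin 0.87 [293.3 246.5] 250 334 225 260 905 [ 0.435 -0.039  0.06 ]
top disc 0.61 [288.  249.5] 249 333 225 261 944 [ 0.428 -0.027  0.06 ]
top push_knob 0.73 [256.8 132.5] 234 275 97 150 840 [0.704 0.045 0.06 ]
top push_knob 0.5 [293.8 245.9] 249 335 224 261 1032 [ 0.436 -0.04   0.06 ]
side stand 0.67 [293.3 189.7] 254 344 123 219 4869 [ 0.676 -0.017  0.015]
side cradle 0.87 [289.  266.3] 247 327 243 281 1838 [ 0.416 -0.047  0.02 ]
side cradle 0.43 [275.1 145.8] 254 291 128 165 579 [0.852 0.07  0.02 ]
side spindle_mid 0.71 [285.8 252.6] 245 325 232 267 770 [ 0.429 -0.039  0.062]
side tape_roll 0.93 [396.6 207.5] 381 415 197 229 625 [ 0.646 -0.322  0.012]
side crank_pin 0.79 [283.5 252. ] 244 325 232 268 859 [ 0.431 -0.033  0.06 ]
side disc 0.68 [280.5 251.2] 246 325 232 267 769 [ 0.433 -0.025  0.06 ]
side push_knob 0.86 [272.6 144.3] 254 291 127 165 595 [0.816 0.068 0.06 ]
```

View pics/tc1.png

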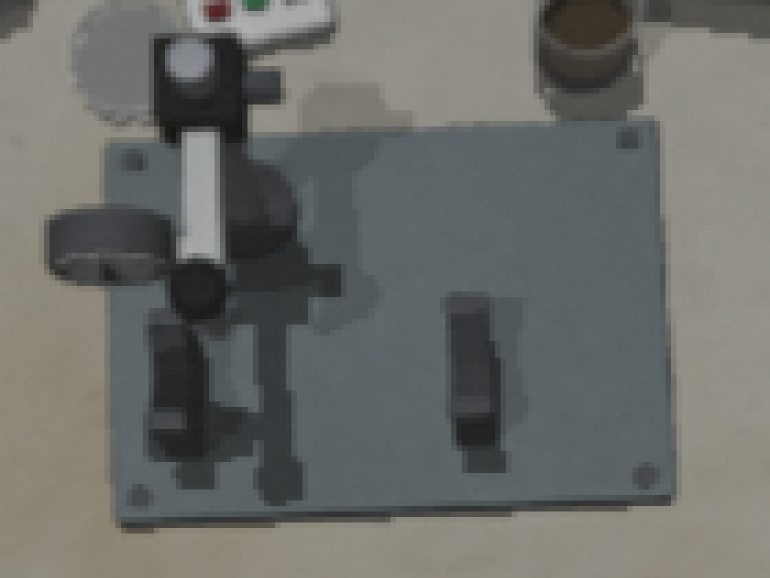

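View pics/tc2.png

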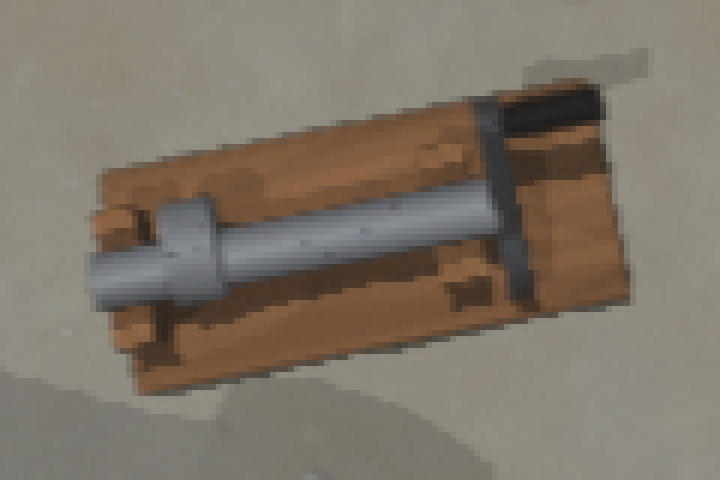

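```bash
cat > fit.py <<'E'
from h import *
from scipy.optimize import least_squares
c=camera_params("top")
Z=lambda p:np.array(p)/5.5+[225,90]
pts=[((0,-.037,.083),(472,357),1),((-.026,.09,.083),(168,428),1),((0,.06,.215),(198,287),1),((.085,.06,.220),(188,60),.5)]
base=[((1,1),(107,143)),((1,-1),(655,122)),((-1,-1),(672,498)),((-1,1),(118,517))]
def f(q):
    x,y,w,bx,by=q; r=[]
    for P,i,k in pts: r+=list(k*(proj(frame(x,y,w,P),c)[0]-Z(i)))
    for s,i in base: r+=list(proj(frame(x,y,w,(bx+s[0]*.0875,by+s[1]*.125,.015)),c)[0]-Z(i))
    return r
s=least_squares(f,[.68,-.03,0,0,0]); print(s.x.round(4),np.round(s.fun,2))
Z2=lambda p:np.array(p)/6+[235,210]
pp=[((0,.1,.062),(91,283)),((.0283,-.102,.0903),(601,103)),((0,-.054,.062),(497,208)),((.0,.06,.075),(187,250)), ((.005,.05,.062+.019),(216,247))]
def g(q): return [a for P,i in pp for a in proj(frame(*q,P),c)[0]-Z2(i)]
t=least_squares(g,[.43,-.035,.1]); print(t.x.round(4),np.round(t.fun,2))
np.save("fit.npy",np.r_[s.x,t.x])
for n in("top","side"):
    im=grab_frame(n); k=camera_params(n); S=s.x
    im=cv2.resize(im,None,fx=6,fy=6,interpolation=3)
    def poly(P,col,cl=True):
        q=proj(P,k)*6+2.5; cv2.polylines(im,[np.round(q).astype(int)],cl,col,1)
    bx,by=S[3:5]; rect=lambda x0,x1,y0,y1,z:[(x0,y0,z),(x1,y0,z),(x1,y1,z),(x0,y1,z)]
    F=lambda P:frame(*S[:3],P)
    poly(F(rect(bx-.0875,bx+.0875,by-.125,by+.125,.015)),(0,255,0))
    poly(F(rect(-.026,.026,.082,.098,.083)),(0,0,255)); poly(F(rect(-.026,.026,-.046,-.028,.083)),(0,0,255))
    a=np.linspace(0,6.28,30); poly(F(np.c_[.012*np.cos(a),.06+.012*np.sin(a),0*a+.215]),(255,255,0))
    G=lambda P:frame(*t.x,P)
    for y in(.1,.07,.05,-.054):
        r=.02 if .045<y<.075 else .011; e=.005 if r==.02 else 0
        poly(G(np.c_[e+r*np.cos(a),0*a+y,.062+r*np.sin(a)]),(0,255,255))
    for y in (-.064,-.102): poly(G(np.c_[.0283+.007*np.cos(a),0*a+y,.0903+.007*np.sin(a)]),(0,255,255))
    poly(G(rect(-.045,.045,-.1,.1,.014)),(255,0,255))
    q=(np.array([225,90,365,290]) if n=="top" else np.array([240,115,355,285]))*6
    cv2.imwrite(f"pics/ov_{n}.png",cv2.resize(im[q[1]:q[3],q[0]:q[2]],None,fx=.55 if n=="top" else .58,fy=.55 if n=="top" else .58,interpolation=cv2.INTER_AREA)[:600])
    cv2.imwrite(f"pics/ovb_{n}.png",im[q[1]+(700 if n=="top" else 650):q[3],q[0]:q[2]][:600,:800])
E
python3 fit.py
```

```text
[ 6.415e-01 -4.500e-02  2.090e-02  3.490e-02  2.000e-04] [-0.17 -0.04 -0.04  0.34  0.02 -0.18  0.33 -0.18 -0.5  -0.74  0.79 -0.84
  1.05  0.46 -1.35  1.  ]
[ 0.43   -0.0393  0.1656] [ 0.1  -0.54  0.47  0.18 -0.98 -0.41  0.76  1.67 -0.36 -0.9 ]
```

View pics/ov_top.png

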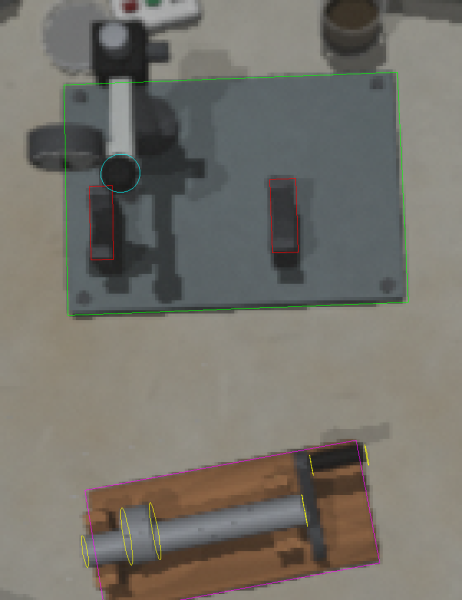

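View pics/ov_side.png

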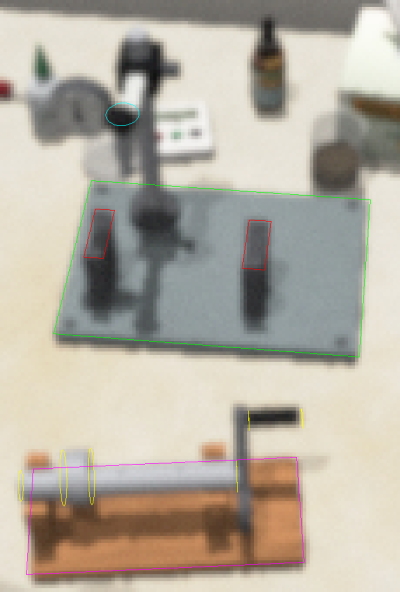

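View pics/ovb_top.png

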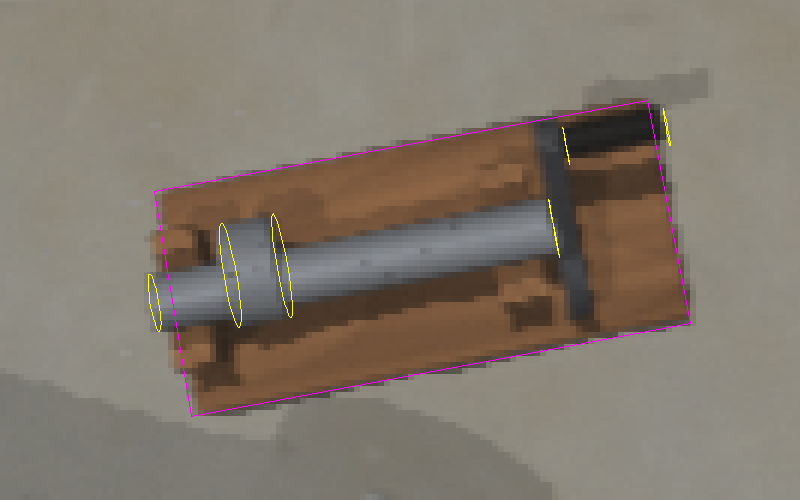

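```bash
cat >> h.py <<'E'
def plan(p,yaw,up=0):
    """shift in tool axes (units .6 m) and turn (units 45deg) to TCP p, tool down with jaw axis at world angle yaw"""
    o=get_obs(); Rc=R.from_rotvec(o['ee_rot']); 
    yt=np.array([np.cos(yaw),np.sin(yaw),0]); zt=np.array([0,0,-1.]); xt=np.cross(yt,zt)
    Rt=R.from_matrix(np.c_[xt,yt,zt]); d=(Rc.inv()*Rt).as_rotvec()
    l=Rc.inv().apply(np.array(p)-o['eef_pos'])
    print('t',round(o['time_s'],2),'at',o['eef_pos'].round(4),'q6',o['joint_positions'][5].round(2),'gap',round(o['finger_gap'],4),'F',o['wrist_force'].round(1))
    print('lin',(l/.6).round(4),'rot',(d/(np.pi/4)).round(4),'rows',np.linalg.norm(l)/.05,np.linalg.norm(d)/np.radians(8.59))
E
python3 - <<'E'
from h import *
S=np.load("fit.npy");t=S[5:]
p=frame(*t,(0,-.003,.25))[0]; print(p, S.round(4))
plan(p,t[2]-.005)
E
```

```text
[ 0.43044516 -0.04228779  0.25      ] [ 6.415e-01 -4.500e-02  2.090e-02  3.490e-02  2.000e-04  4.300e-01
 -3.930e-02  1.656e-01]
t 1.1 at [0.2587 0.5689 0.1958] q6 -0.0 gap 0.0853 F [ 0.3  0.3 -0. ]
lin [-0.6823 -0.8088 -0.0904] rot [-0.    -0.     1.252] rows 12.743668200740474 6.558759533832557
```

>>> jog_arm --linear '[[0,0,-0.08],[-0.04,-0.05,-0.15],[-0.1,-0.11,-0.16],[-0.15,-0.17,-0.16],[-0.2,-0.23,-0.16]]' --delta_rot '[[0,0,0.18],[0,0,0.36],[0,0,0.54],[0,0,0.72],[0,0,0.9]]'

```text
time_s: 1.6
eef_pos: [0.3112, 0.3925, 0.2925]
ee_rot: [1.693, 2.646, 0.002]
wrist_force: [1.2, 0.1, -0.1]
finger_gap: 0.0853
```

```bash
python3 - <<'E'
from h import *
plan((.4304,-.0423,.25),.161)
E
```

```text
t 1.6 at [0.3112 0.3925 0.2925] q6 0.47 gap 0.0853 F [ 1.2  0.1 -0.1]
lin [-0.7413 -0.1231  0.0702] rot [ 0.0018 -0.0009  0.3452] rows 9.056866072209546 1.8082221108898107
```

>>> jog_arm --linear '[[-0.08,-0.013,0],[-0.16,-0.026,0],[-0.24,-0.04,0.02],[-0.32,-0.053,0.03],[-0.4,-0.066,0.04]]' --delta_rot '[[0,0,0.1],[0,0,0.2],[0,0,0.3],[0,0,0.345],[0,0,0.345]]'

```text
time_s: 2.1
eef_pos: [0.3758, 0.1562, 0.2683]
ee_rot: [2.036, 2.392, 0.004]
wrist_force: [0.7, 1.0, 0.5]
finger_gap: 0.0852
```

```bash
python3 - <<'E'
from h import *
plan((.4304,-.0423,.25),.161)
E
```

```text
t 2.1 at [0.3758 0.1562 0.2683] q6 0.23 gap 0.0852 F [0.7 1.  0.5]
lin [-0.3411  0.037   0.0302] rot [ 0.0028 -0.0013 -0.0009] rows 4.133716189967459 0.017098074059791978
```

>>> jog_arm --linear '[[-0.075,0.008,0.006],[-0.15,0.016,0.012],[-0.225,0.024,0.018],[-0.3,0.032,0.026],[-0.341,0.037,0.03]]' --delta_rot '[[0,0,0],[0,0,0],[0,0,0],[0,0,0],[0,0,0]]'

```text
time_s: 2.6
eef_pos: [0.4307, -0.0451, 0.2501]
ee_rot: [2.038, 2.389, 0.003]
wrist_force: [0.2, 1.3, 0.9]
finger_gap: 0.0852
```

```bash
cat > ovw.py <<'E'
import sys
from h import *
S=np.load("fit.npy")
def draw(name,n="wrist",sp=None,zax=.062,th=0,st=None,car=0.):
    k=camera_params(n); im=grab_frame(n); a=np.linspace(0,6.28,30)
    def poly(P,col):
        q=proj(P,k); cv2.polylines(im,[np.round(q).astype(int)],True,col,1)
    rect=lambda x0,x1,y0,y1,z:[(x0,y0,z),(x1,y0,z),(x1,y1,z),(x0,y1,z)]
    if sp is not None:
        G=lambda P:frame(*sp,P)
        for y in(.1,.07,.05,-.054):
            r=.02 if .045<y<.075 else .011; e=.005 if r==.02 else 0
            poly(G(np.c_[e+r*np.cos(a),0*a+y,zax+r*np.sin(a)]),(0,255,255))
        for y in (-.064,-.102): poly(G(np.c_[.0283+.007*np.cos(a),0*a+y,zax+.0283+.007*np.sin(a)]),(0,255,255))
    if st is not None:
        F=lambda P:frame(*st,P)
        for y,h in((.09,.008),(-.037,.009)): poly(F(rect(-.026,.026,y-h,y+h,.083)),(0,0,255)); poly(F(rect(-.019,.019,y-h,y+h,.083)),(0,0,255))
        poly(F(np.c_[.012*np.cos(a),.06+.012*np.sin(a),0*a+.215-car]),(255,255,0))
        poly(F(rect(.0349-.0875,.0349+.0875,-.125,.125,.015)),(0,255,0))
    cv2.imwrite(name,im)
E
python3 - <<'E'
from ovw import *
plan((.4304,-.0423,.25),.161)
draw("pics/w1.png",sp=S[5:])
E
```

```text
t 2.6 at [ 0.4307 -0.0451  0.2501] q6 -0.27 gap 0.0852 F [0.2 1.3 0.9]
lin [0.0048 0.0002 0.0002] rot [ 0.0034 -0.0003 -0.0032] rows 0.057169443008759556 0.024595667423299085
```

View pics/w1.png

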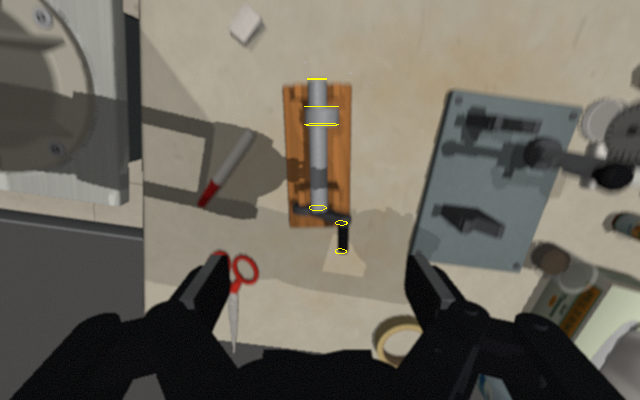

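>>> jog_arm --linear '[[0.005,0,0.08],[0.005,0,0.16],[0.005,0,0.24],[0.005,0,0.31],[0.005,0,0.345]]' --delta_rot '[[0,0,0],[0,0,0],[0,0,0],[0,0,0],[0,0,0]]'

```text
time_s: 3.15
eef_pos: [0.4294, -0.0438, 0.04]
ee_rot: [-2.038, -2.39, 0.001]
wrist_force: [-0.2, 0.5, 0.1]
finger_gap: 0.0854
```

```bash
python3 - <<'E'
from ovw import *
plan((.4304,-.0423,.043),.161)
draw("pics/w2.png",sp=S[5:])
E
```

```text
t 3.15 at [ 0.4294 -0.0438  0.04  ] q6 -0.26 gap 0.0854 F [-0.2  0.5  0.1]
lin [ 0.0022  0.002  -0.0051] rot [-0.0014  0.0002 -0.0034] rows 0.07047447957854613 0.019270167199055225
```

View pics/w2.png

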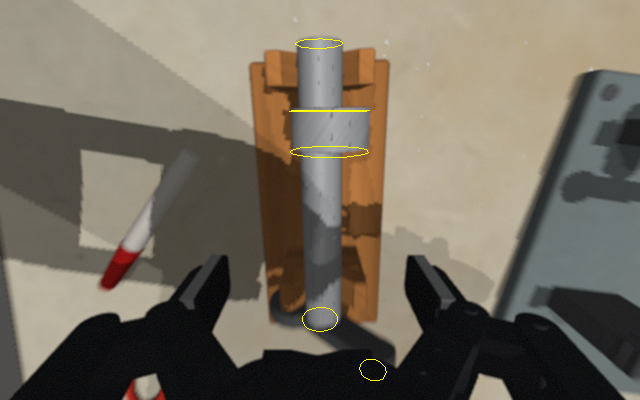

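>>> jog_arm --linear '[[0.002,0.003,-0.005],[0.002,0.003,-0.005],[0.002,0.003,-0.005],[0.002,0.003,-0.005],[0.002,0.003,-0.005]]' --delta_rot '[[0,0,0],[0,0,0],[0,0,0],[0,0,0],[0,0,0]]' --fingers 0 --grip_force 70

```text
time_s: 3.7
eef_pos: [0.4307, -0.0423, 0.0423]
ee_rot: [-2.038, -2.389, 0.002]
wrist_force: [-0.8, -0.6, 0.7]
finger_gap: 0.0123
```

```bash
python3 - <<'E'
from ovw import *
plan((.4304,-.0423,.043),.161)
E
```

```text
t 3.7 at [ 0.4307 -0.0423  0.0423] q6 -0.26 gap 0.0123 F [-0.8 -0.6  0.7]
lin [ 0.     -0.0005 -0.0012] rot [-0.0021 -0.     -0.0032] rows 0.015321656121006253 0.020320400963794436
```

```bash
python3 - <<'E'
from ovw import *
plan((.4304,-.0423,.043),.161)
draw("pics/w3.png",sp=S[5:])
im=grab_frame("side"); cv2.imwrite("pics/s3.png",cv2.resize(im[170:300,220:360],None,fx=4.5,fy=4.5,interpolation=3))
E
```

```text
t 3.7 at [ 0.4307 -0.0423  0.0423] q6 -0.26 gap 0.0123 F [-0.8 -0.6  0.7]
lin [ 0.     -0.0005 -0.0012] rot [-0.0021 -0.     -0.0032] rows 0.015321656121006253 0.020320400963794436
```

View pics/w3.png

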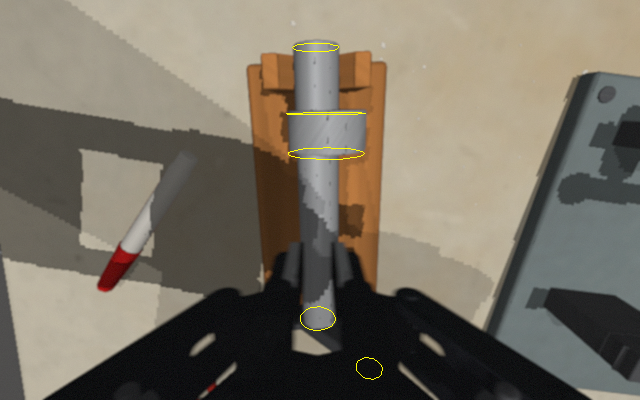

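View pics/s3.png

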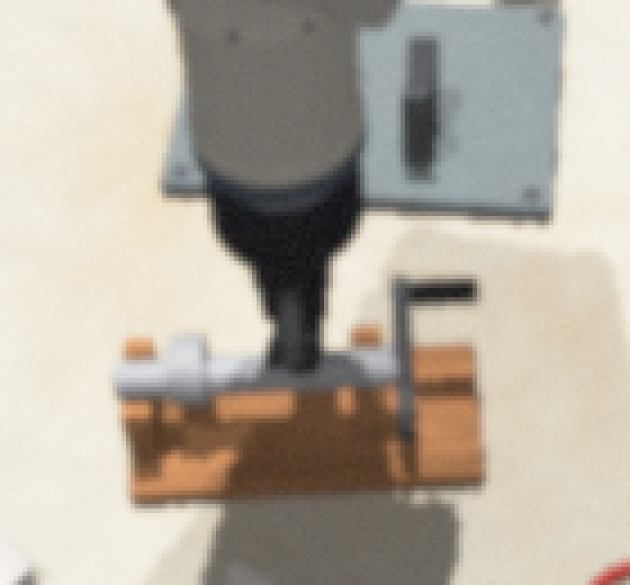

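>>> jog_arm --linear '[[0,0,0],[0,0,0],[0,0,0],[0,0,-0.008],[0,0,-0.017]]' --delta_rot '[[0,0,0],[0,0,0],[0,0,0],[0,0,0],[0,0,0]]'

```text
time_s: 4.3
eef_pos: [0.4302, -0.0422, 0.0523]
ee_rot: [-2.037, -2.389, 0.003]
wrist_force: [0.2, 0.9, 0.9]
finger_gap: 0.0002
```

```bash
python3 - <<'E'
from ovw import *
plan((.4304,-.0423,.043),.161)
draw("pics/w4.png",sp=S[5:])
im=grab_frame("side"); cv2.imwrite("pics/s4.png",cv2.resize(im[170:300,220:360],None,fx=4.5,fy=4.5,interpolation=3))
E
```

```text
t 4.3 at [ 0.4302 -0.0422  0.0523] q6 -0.26 gap 0.0002 F [0.2 0.9 0.9]
lin [-0.0002  0.0003  0.0156] rot [-0.0038 -0.0005 -0.0033] rows 0.18702029097192535 0.026506508796895117
```

View pics/w4.png

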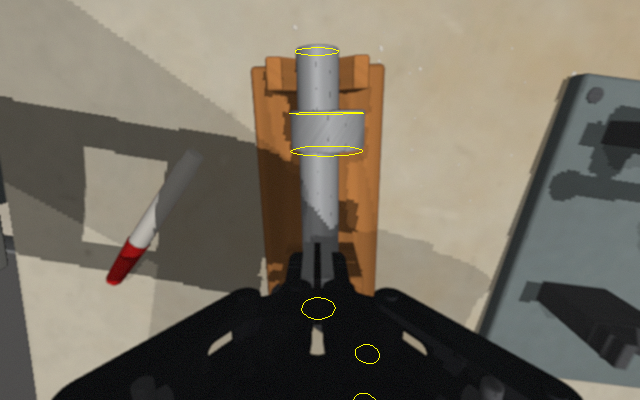

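View pics/s4.png

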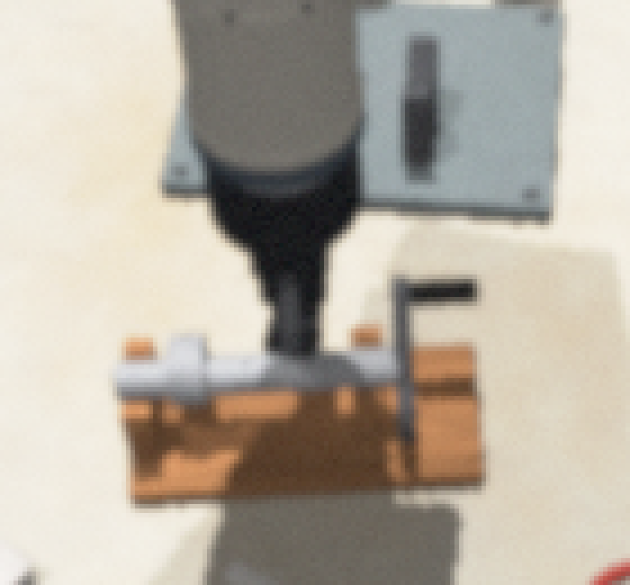

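```bash
python3 - <<'E'
from ovw import *
o=get_obs(); c=camera_params("wrist"); Rc=R.from_rotvec(o['ee_rot'])
for d in(0,-.019,-.03): print(d,proj(o['eef_pos']+Rc.apply([0,0,d]),c), proj(o['eef_pos']+Rc.apply([0.011,0,d]),c))
print(Rc.inv().apply(c['xyz']-o['eef_pos']), (Rc.inv()*R.from_rotvec(c['orientation'])).as_matrix().round(3))
s=camera_params("side"); im=grab_frame("side")
for P in (o['eef_pos'],o['eef_pos']-[0,0,.0]+[0,0,.02]): print(proj(P,s), (proj(P,s)-[220,170])*4.5)
E
```

```text
0 [[317.30717382 230.50241378]] [[317.32437658 214.44731494]]
-0.019 [[317.3147607  243.40859713]] [[317.33389695 225.90469239]]
-0.03 [[317.31992695 252.18062475]] [[317.34039412 233.71396753]]
[ 7.66974880e-02 -1.17474945e-04 -1.78796591e-01] [[ 0.001  0.954  0.3  ]
 [ 1.    -0.001  0.001]
 [ 0.001  0.3   -0.954]]
[[287.37060377 254.00922316]] [[303.16771696 378.04150421]]
[[286.88314572 249.68152479]] [[300.97415573 358.56686154]]
```

```bash
python3 - <<'E'
from ovw import *
im=grab_frame("wrist"); cv2.imwrite("pics/w5.png",cv2.resize(im[190:330,230:410],None,fx=4.4,fy=4.2,interpolation=3))
im=grab_frame("side"); cv2.imwrite("pics/s5.png",cv2.resize(im[215:275,255:325],None,fx=10,fy=10,interpolation=3))
im=grab_frame("top"); cv2.imwrite("pics/t5.png",cv2.resize(im[190:300,230:360],None,fx=5,fy=5,interpolation=3))
E
```

```text
(no output)
```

View pics/w5.png

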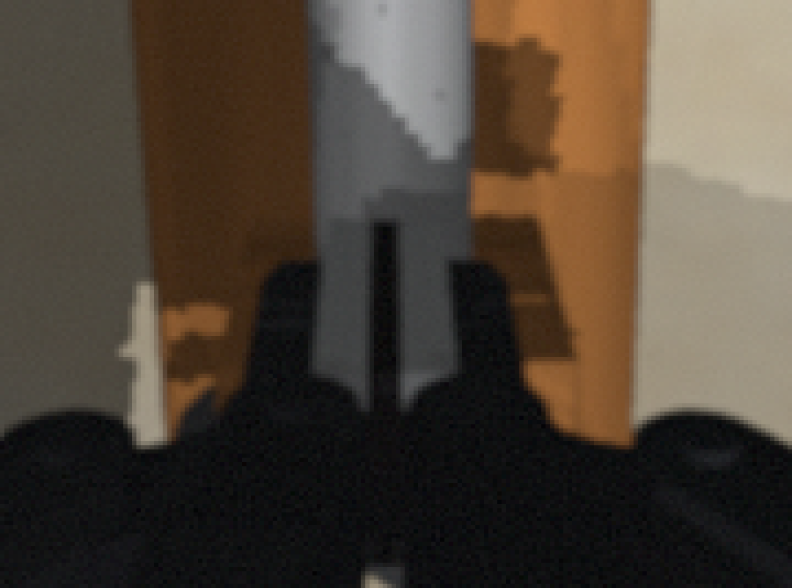

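View pics/s5.png

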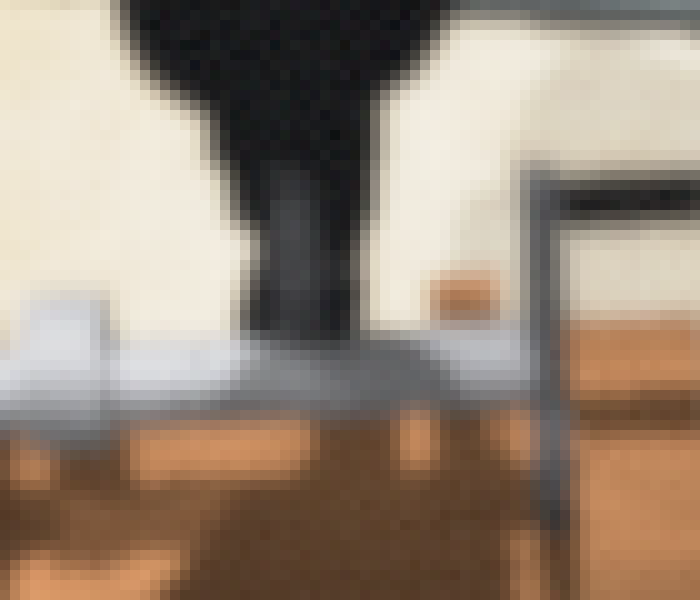

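View pics/t5.png

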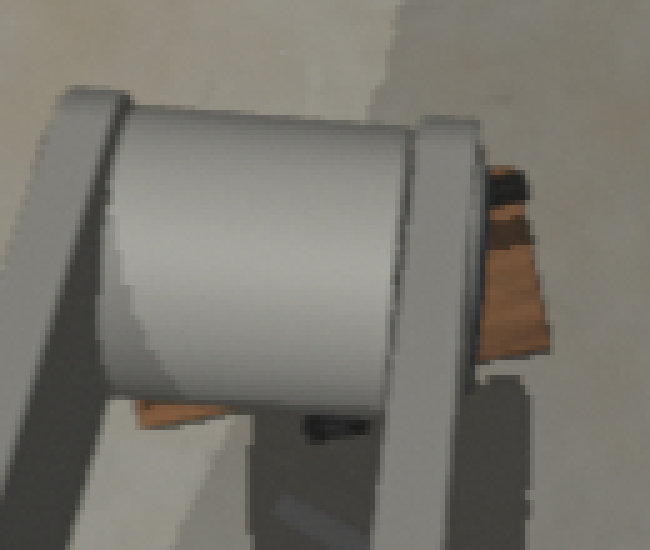

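>>> jog_arm --linear '[[0,0,0.008],[0,0,0.015],[0,0,0.018],[0,0,0.021],[0,0,0.023]]' --delta_rot '[[0,0,0],[0,0,0],[0,0,0],[0,0,0],[0,0,0]]'

```text
time_s: 5.1
eef_pos: [0.4302, -0.0422, 0.0381]
ee_rot: [-2.037, -2.389, 0.003]
wrist_force: [1.0, 0.7, -0.0]
finger_gap: 0.0
```

>>> jog_arm --linear '[[0,0,0.002],[0,0,0.004],[0,0,0.006],[0,0,0.008],[0,0,0.01]]' --delta_rot '[[0,0,0],[0,0,0],[0,0,0],[0,0,0],[0,0,0]]'

```text
time_s: 5.6
eef_pos: [0.431, -0.0422, 0.0361]
ee_rot: [-2.038, -2.389, 0.002]
wrist_force: [-24.8, 3.7, 100.3]
finger_gap: -0.0
```

```bash
python3 - <<'E'
from ovw import *
im=grab_frame("wrist"); cv2.imwrite("pics/w6.png",cv2.resize(im[190:330,230:410],None,fx=4.4,fy=4.2,interpolation=3))
im=grab_frame("side"); cv2.imwrite("pics/s6.png",cv2.resize(im[215:275,255:325],None,fx=10,fy=10,interpolation=3))
plan((.4304,-.0423,.043),.161)
E
```

```text
t 5.7 at [ 0.431  -0.0423  0.0363] q6 -0.26 gap -0.0002 F [-22.1   3.1  82.2]
lin [ 0.0001 -0.001  -0.0112] rot [-0.0021 -0.0001 -0.0033] rows 0.13512108898458192 0.020608609745362338
```

View pics/w6.png

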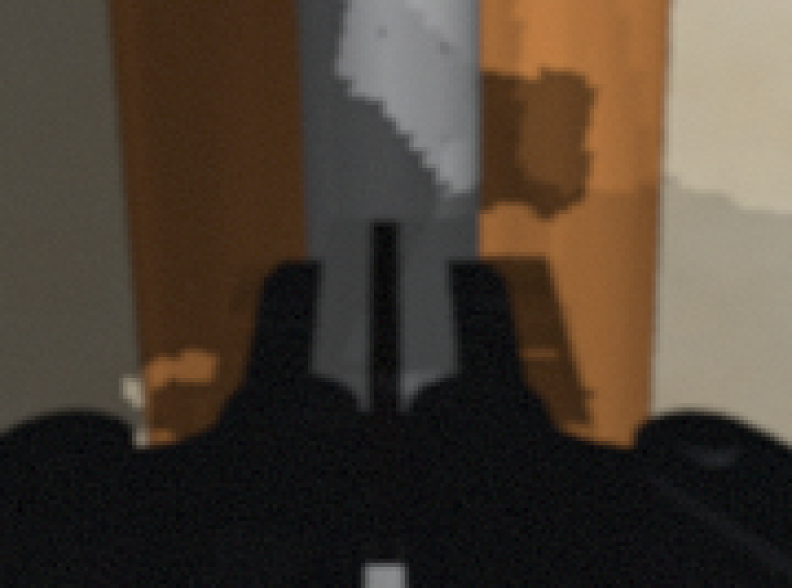

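View pics/s6.png

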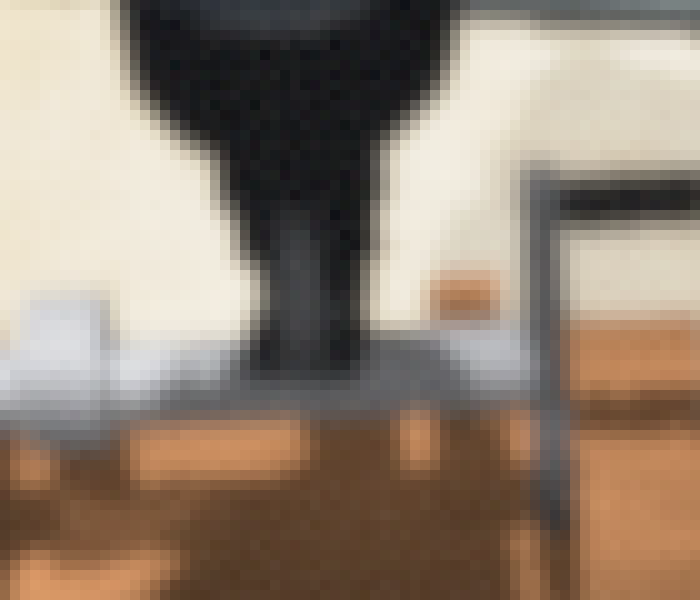

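>>> jog_arm --linear '[[0,0,-0.02],[0,0,-0.06],[0,0,-0.06],[0,0,-0.06],[0,0,-0.06]]' --delta_rot '[[0,0,0],[0,0,0],[0,0,0],[0,0,0],[0,0,0]]' --fingers 1

```text
time_s: 6.2
eef_pos: [0.4304, -0.0422, 0.0716]
ee_rot: [-2.037, -2.389, 0.003]
wrist_force: [-0.3, -0.1, -0.5]
finger_gap: 0.0722
```

>>> jog_arm --linear '[[0,0,0],[0,0,0],[0,0,0],[0,0,0],[0,0,0]]' --delta_rot '[[0,0,0],[0,0,0],[0,0,0],[0,0,0],[0,0,0]]'

```text
time_s: 6.7
eef_pos: [0.4304, -0.0422, 0.0715]
ee_rot: [-2.037, -2.389, 0.003]
wrist_force: [-0.7, -0.7, 0.3]
finger_gap: 0.0855
```

```bash
python3 - <<'E'
from ovw import *
plan((.4304,-.0423,.007),.163)
draw("pics/w7.png",sp=S[5:])
draw("pics/s7.png",n="side",sp=S[5:])
E
```

```text
t 6.7 at [ 0.4304 -0.0422  0.0715] q6 -0.26 gap 0.0855 F [-0.7 -0.7  0.3]
lin [-0.0002  0.0002  0.1074] rot [-0.0036 -0.0005 -0.0059] rows 1.2893910526770191 0.03615405126340419
```

View pics/w7.png

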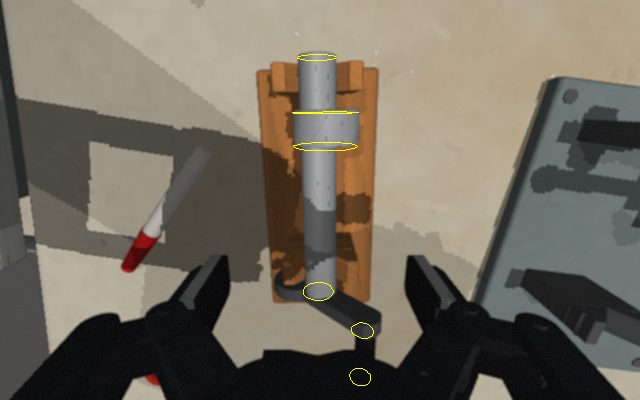

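>>> jog_arm --linear '[[0,0,0.04],[0,0,0.08],[0,0,0.1],[0,0,0.107],[0,0,0.107]]' --delta_rot '[[0,0,0],[0,0,0],[0,0,0],[0,0,0],[0,0,0]]'

```text
time_s: 7.3
eef_pos: [0.43, -0.0422, 0.0071]
ee_rot: [-2.037, -2.388, 0.004]
wrist_force: [0.5, 0.7, 0.2]
finger_gap: 0.0848
```

>>> jog_arm --linear '[[0,0,0],[0,0,0],[0,0,0],[0,0,0],[0,0,0]]' --delta_rot '[[0,0,0],[0,0,0],[0,0,0],[0,0,0],[0,0,0]]' --fingers 0 --grip_force 60

```text
time_s: 7.8
eef_pos: [0.432, -0.0421, 0.0078]
ee_rot: [2.039, 2.39, 0.0]
wrist_force: [3.7, 1.8, 4.0]
finger_gap: 0.0201
```

>>> jog_arm --linear '[[0,0,0],[0,0,0],[0,0,0],[0,0,0],[0,0,0]]' --delta_rot '[[0,0,0],[0,0,0],[0,0,0],[0,0,0],[0,0,0]]'

```text
time_s: 8.3
eef_pos: [0.4321, -0.0421, 0.0079]
ee_rot: [2.038, 2.39, 0.0]
wrist_force: [0.4, 1.5, 3.0]
finger_gap: 0.0203
```

>>> jog_arm --linear '[[0,0,-0.01],[0,0,-0.02],[0,0,-0.04],[0,0,-0.06],[0,0,-0.08]]' --delta_rot '[[0,0,0],[0,0,0],[0,0,0],[0,0,0],[0,0,0]]'

```text
time_s: 8.8
eef_pos: [0.431, -0.0421, 0.0562]
ee_rot: [-2.038, -2.389, 0.001]
wrist_force: [-0.3, 0.5, -8.0]
finger_gap: 0.02
```

```bash
python3 - <<'E'
from ovw import *
plan((.4304,-.0423,.007),.163)
draw("pics/w8.png")
im=grab_frame("side"); cv2.imwrite("pics/s8.png",cv2.resize(im[170:300,220:360],None,fx=4.5,fy=4.5,interpolation=3))
E
```

```text
t 8.8 at [ 0.431  -0.0421  0.0562] q6 -0.26 gap 0.02 F [-0.3  0.5 -8. ]
lin [-0.0002 -0.0009  0.082 ] rot [-0.0019 -0.0005 -0.0061] rows 0.9841454832117743 0.03338590503796063
```

View pics/w8.png

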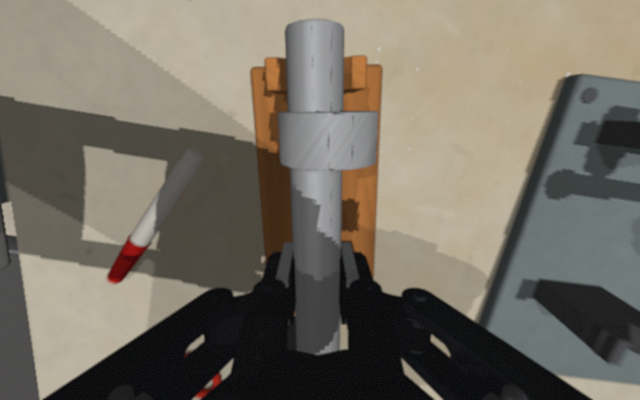

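View pics/s8.png

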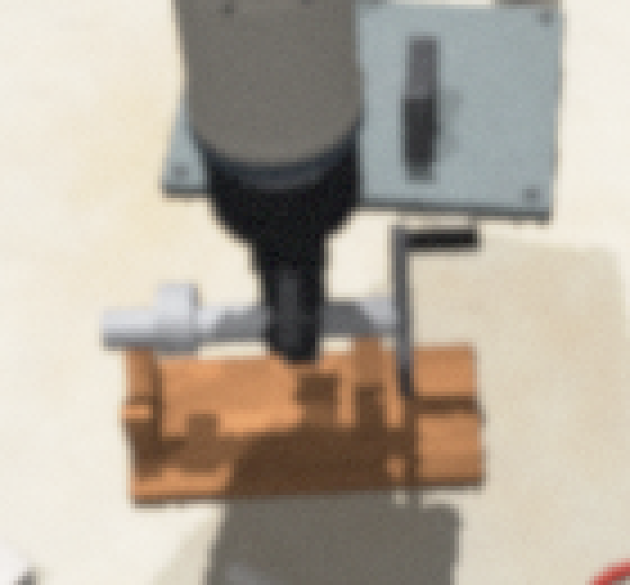

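```bash
python3 - <<'E'
from ovw import *
c=camera_params("wrist")['xyz']; print(c)
for n in("side","top"):
    im=grab_frame(n); p=proj(c,camera_params(n))[0]; print(n,p)
    cv2.circle(im,tuple(np.round(p).astype(int)),4,(0,0,255),1)
    cv2.imwrite(f"pics/c_{n}.png",cv2.resize(im[150:300,200:360],None,fx=4,fy=4,interpolation=3))
E
```

```text
[0.41996235 0.03351362 0.23576017]
side [246.60242476 209.5361885 ]
top [250.05450684 252.33282828]
```

View pics/c_side.png

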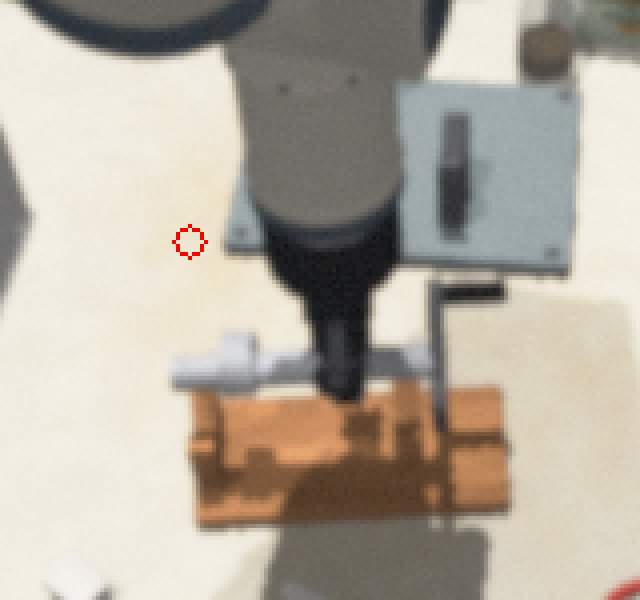

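View pics/c_top.png

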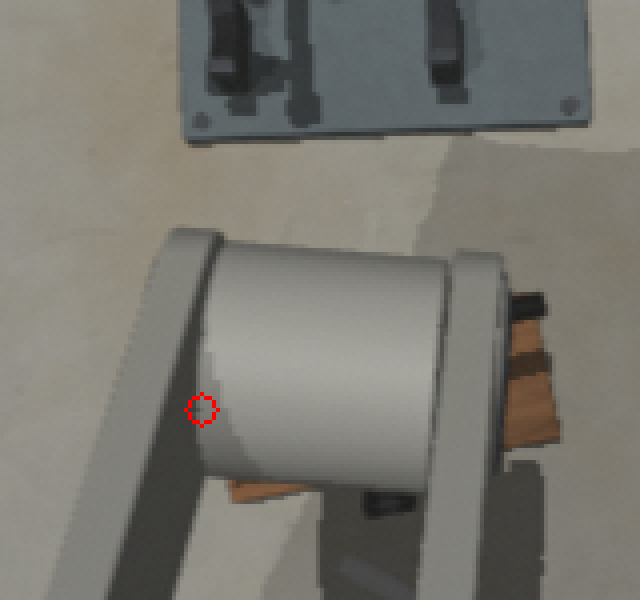

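```bash
python3 - <<'E'
from ovw import *
plan(frame(*S[:3],(-.14,-.003,.058))[0],S[2])
E
```

```text
t 9.0 at [ 0.4316 -0.0421  0.0558] q6 -0.26 gap 0.0205 F [ 0.1 -0.5 -8.6]
lin [-0.0329  0.1129 -0.0037] rot [-0.0002  0.      0.1751] rows 1.4122937667633042 0.9171737385986608
```

>>> jog_arm --linear '[[-0.005,0.02,-0.004],[-0.012,0.045,-0.004],[-0.02,0.07,-0.004],[-0.028,0.1,-0.004],[-0.033,0.113,-0.004]]' --delta_rot '[[0,0,0.035],[0,0,0.07],[0,0,0.105],[0,0,0.14],[0,0,0.175]]'

```text
time_s: 9.5
eef_pos: [0.5041, -0.0512, 0.0578]
ee_rot: [2.2, 2.241, 0.001]
wrist_force: [0.7, 0.1, -8.0]
finger_gap: 0.0207
```

```bash
python3 - <<'E'
from ovw import *
plan(frame(*S[:3],(-.14,-.003,.058))[0],S[2])
o=get_obs(); 
sp=(o['eef_pos'][0]-.003*np.sin(.021),o['eef_pos'][1]+.003,.021)
draw("pics/w9.png",sp=sp,zax=o['eef_pos'][2]+.0541,st=S[:3])
draw("pics/t9.png",n="top",st=S[:3],sp=sp,zax=o['eef_pos'][2]+.0541)
draw("pics/s9.png",n="side",st=S[:3],sp=sp,zax=o['eef_pos'][2]+.0541)
im=cv2.imread("pics/s9.png"); cv2.imwrite("pics/s9.png",cv2.resize(im[115:275,230:370],None,fx=3.7,fy=3.7,interpolation=3))
im=cv2.imread("pics/t9.png"); cv2.imwrite("pics/t9.png",cv2.resize(im[85:260,220:370],None,fx=3.4,fy=3.4,interpolation=3))
E
```

```text
t 9.5 at [ 0.5041 -0.0512  0.0578] q6 -0.12 gap 0.0207 F [ 0.7  0.1 -8. ]
lin [ 0.0006 -0.0041 -0.0003] rot [ 0.0014  0.0002 -0.0031] rows 0.04986942997081298 0.017728908794028657
```

View pics/w9.png

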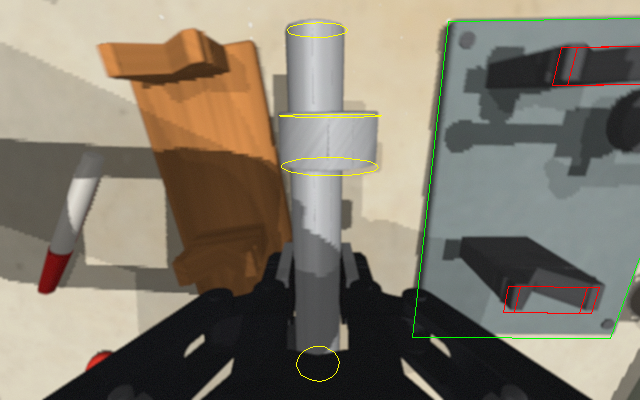

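View pics/s9.png

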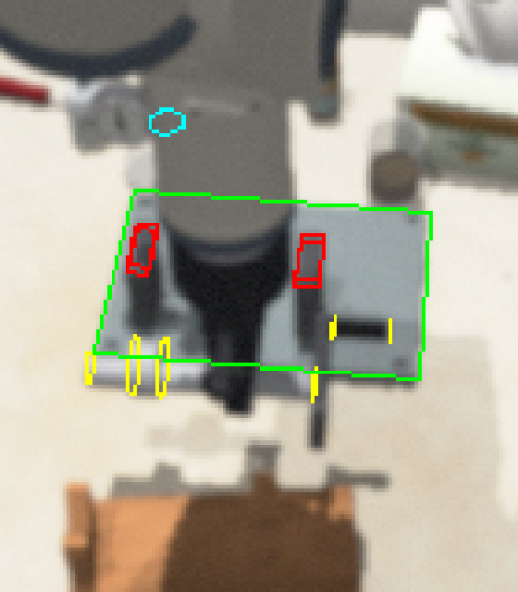

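View pics/t9.png

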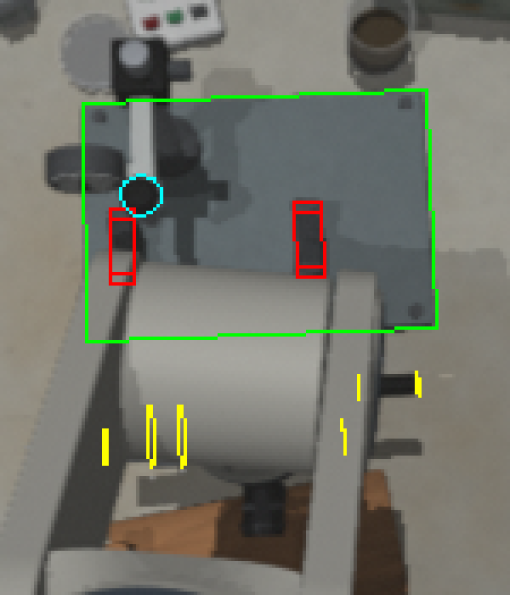

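```bash
python3 - <<'E'
from ovw import *
plan(frame(*S[:3],(0,-.003,.058))[0],S[2])
E
```

```text
t 9.65 at [ 0.5014 -0.051   0.0576] q6 -0.12 gap 0.0203 F [-0.3 -0.  -7.7]
lin [ 2.000e-04  2.337e-01 -1.100e-03] rot [-0.0019 -0.0002 -0.0004] rows 2.804054429663455 0.009966816996975747
```

>>> jog_arm --linear '[[0,0.04,-0.001],[0,0.08,-0.001],[0,0.12,-0.001],[0,0.15,-0.001],[0,0.18,-0.001]]' --delta_rot '[[0,0,0],[0,0,0],[0,0,0],[0,0,0],[0,0,0]]'

```text
time_s: 10.15
eef_pos: [0.6086, -0.0486, 0.0574]
ee_rot: [-2.196, -2.243, 0.004]
wrist_force: [0.0, -0.3, -8.9]
finger_gap: 0.0201
```

```bash
python3 - <<'E'
from ovw import *
plan(frame(*S[:3],(0,-.003,.058))[0],S[2])
o=get_obs(); 
draw("pics/w10.png",st=S[:3])
draw("pics/s10.png",n="side",st=S[:3])
im=cv2.imread("pics/s10.png"); cv2.imwrite("pics/s10.png",cv2.resize(im[115:235,230:370],None,fx=5,fy=5,interpolation=3))
E
```

```text
t 10.15 at [ 0.6086 -0.0486  0.0574] q6 -0.1 gap 0.0201 F [ 0.  -0.3 -8.9]
lin [-0.0001  0.055  -0.0013] rot [-0.0047 -0.0005  0.0001] rows 0.6606035342746447 0.02481450006103235
```

View pics/w10.png

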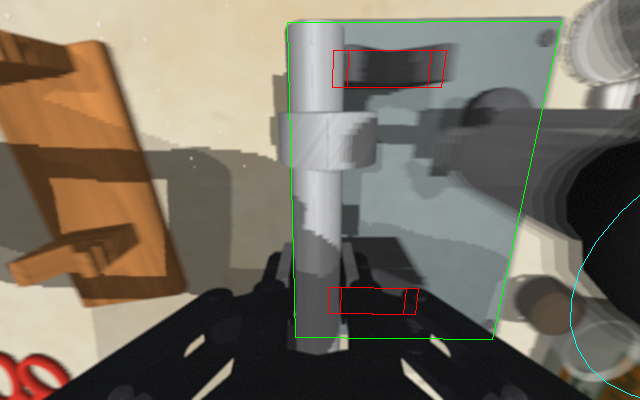

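View pics/s10.png

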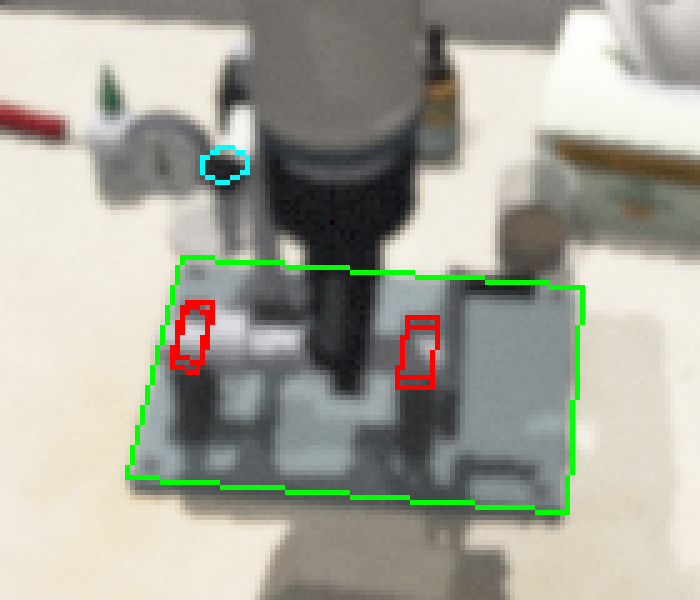

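>>> jog_arm --linear '[[0,0.02,-0.001],[0,0.035,-0.001],[0,0.045,-0.001],[0,0.045,-0.001],[0,0.045,-0.001]]' --delta_rot '[[0,0,0],[0,0,0],[0,0,0],[0,0,0],[0,0,0]]'

```text
time_s: 10.75
eef_pos: [0.6373, -0.0481, 0.0581]
ee_rot: [-2.197, -2.244, 0.001]
wrist_force: [-0.9, 0.4, -8.0]
finger_gap: 0.0203
```

```bash
python3 - <<'E'
from ovw import *
plan(frame(*S[:3],(0,-.003,.058))[0],S[2])
o=get_obs(); sp=(o['eef_pos'][0],o['eef_pos'][1]+.003,.021)
draw("pics/w11.png",st=S[:3])
draw("pics/s11.png",n="side",st=S[:3],sp=sp,zax=o['eef_pos'][2]+.0541)
im=cv2.imread("pics/s11.png"); cv2.imwrite("pics/s11.png",cv2.resize(im[115:235,230:370],None,fx=5,fy=5,interpolation=3))
E
```

```text
t 10.75 at [ 0.6373 -0.0481  0.0581] q6 -0.1 gap 0.0203 F [-0.9  0.4 -8. ]
lin [-0.      0.0071  0.0002] rot [-0.0016 -0.0002  0.0003] rows 0.08559300899196207 0.00860361874011407
```

View pics/w11.png

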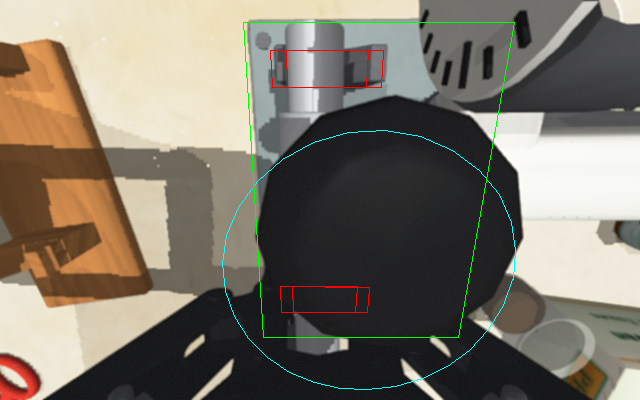

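View pics/s11.png

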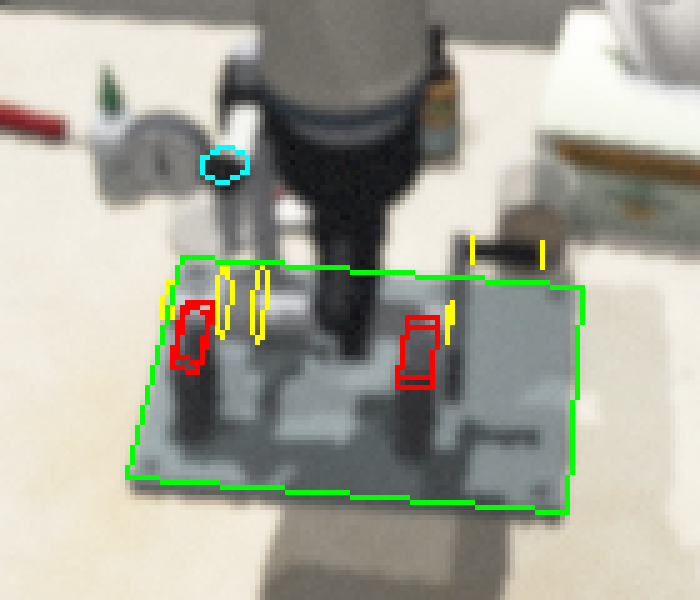

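>>> jog_arm --linear '[[0.005,0.01,0],[0.005,0.01,0.012],[0.005,0.01,0.025],[0.005,0.01,0.035],[0.005,0.01,0.042]]' --delta_rot '[[0,0,0],[0,0,0],[0,0,0],[0,0,0],[0,0,0]]'

```text
time_s: 11.35
eef_pos: [0.6423, -0.0449, 0.0317]
ee_rot: [-2.196, -2.243, 0.003]
wrist_force: [-0.1, -0.6, -8.7]
finger_gap: 0.0203
```

```bash
python3 - <<'E'
from ovw import *
S[0]=.6435;S[1]=-.042; np.save("fit.npy",S)
plan(frame(*S[:3],(0,-.003,.026))[0],S[2])
draw("pics/w12.png",st=S[:3])
E
```

```text
t 11.35 at [ 0.6423 -0.0449  0.0317] q6 -0.09 gap 0.0203 F [-0.1 -0.6 -8.7]
lin [-0.0001  0.0021  0.0096] rot [-0.0036 -0.0004  0.0002] rows 0.11773655493657902 0.018797470793352557
```

View pics/w12.png

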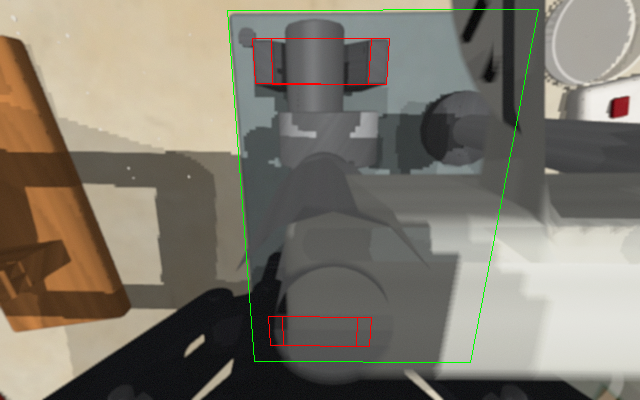

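>>> jog_arm --linear '[[0,0.003,0.003],[0,0.003,0.006],[0,0.003,0.008],[0,0.003,0.009],[0,0.003,0.009]]' --delta_rot '[[0,0,0],[0,0,0],[0,0,0],[0,0,0],[0,0,0]]'

```text
time_s: 11.9
eef_pos: [0.6441, -0.0449, 0.0263]
ee_rot: [-2.197, -2.243, 0.003]
wrist_force: [0.0, -0.0, -6.7]
finger_gap: 0.0202
```

```bash
python3 - <<'E'
from ovw import *
plan(frame(*S[:3],(0,-.003,.026))[0],S[2])
draw("pics/w13.png",st=S[:3])
im=grab_frame("side"); cv2.imwrite("pics/s13.png",cv2.resize(im[115:235,230:370],None,fx=5,fy=5,interpolation=3))
E
```

```text
t 11.9 at [ 0.6441 -0.0449  0.0263] q6 -0.09 gap 0.0202 F [ 0.  -0.  -6.7]
lin [-0.0001 -0.0009  0.0005] rot [-0.0034 -0.0005 -0.0001] rows 0.012619823837938743 0.017817662520434988
```

View pics/w13.png

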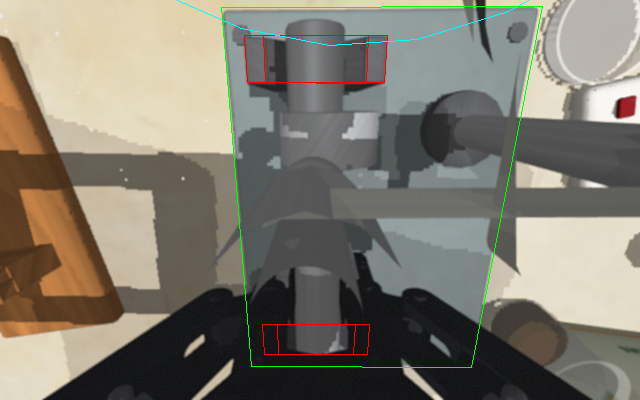

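View pics/s13.png

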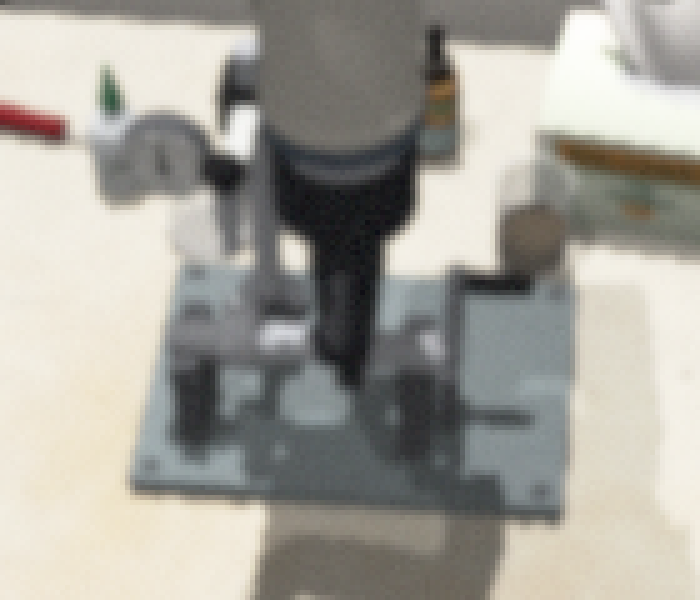

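>>> jog_arm --linear '[[0,-0.001,0.001],[0,-0.001,0.002],[0,-0.001,0.002],[0,-0.001,0.002],[0,-0.001,0.002]]' --delta_rot '[[0,0,0],[0,0,0],[0,0,0],[0,0,0],[0,0,0]]'

```text
time_s: 12.5
eef_pos: [0.6441, -0.0449, 0.026]
ee_rot: [-2.197, -2.244, 0.001]
wrist_force: [-2.2, 0.4, 6.5]
finger_gap: 0.0201
```

Seated (the force turned upward). Release.

>>> jog_arm --linear '[[0,0,0],[0,0,0],[0,0,0],[0,0,0],[0,0,0]]' --delta_rot '[[0,0,0],[0,0,0],[0,0,0],[0,0,0],[0,0,0]]' --fingers 0.6

```text
time_s: 13.0
eef_pos: [0.6441, -0.0449, 0.0259]
ee_rot: [-2.197, -2.244, 0.001]
wrist_force: [-0.3, 0.1, -0.2]
finger_gap: 0.0509
```

```bash
python3 - <<'E'
from ovw import *
plan(frame(*S[:3],(0,-.003,.026))[0],S[2])
draw("pics/w14.png",st=S[:3],sp=S[:3],zax=.08)
draw("pics/s14.png",n="side",sp=S[:3]-[.002,.003,0],zax=.08)
im=cv2.imread("pics/s14.png"); cv2.imwrite("pics/s14.png",cv2.resize(im[115:235,230:370],None,fx=5,fy=5,interpolation=3))
E
```

```text
t 13.0 at [ 0.6441 -0.0449  0.0259] q6 -0.09 gap 0.0509 F [-0.3  0.1 -0.2]
lin [-0.0001 -0.0009 -0.0002] rot [-0.0019 -0.0003  0.    ] rows 0.011138125716029422 0.009923962305678446
```

View pics/w14.png

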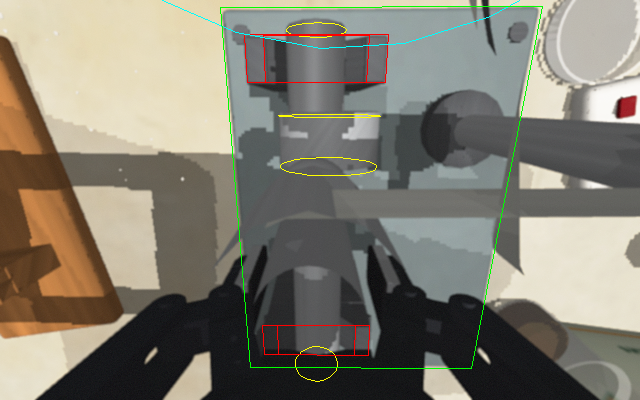

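View pics/s14.png

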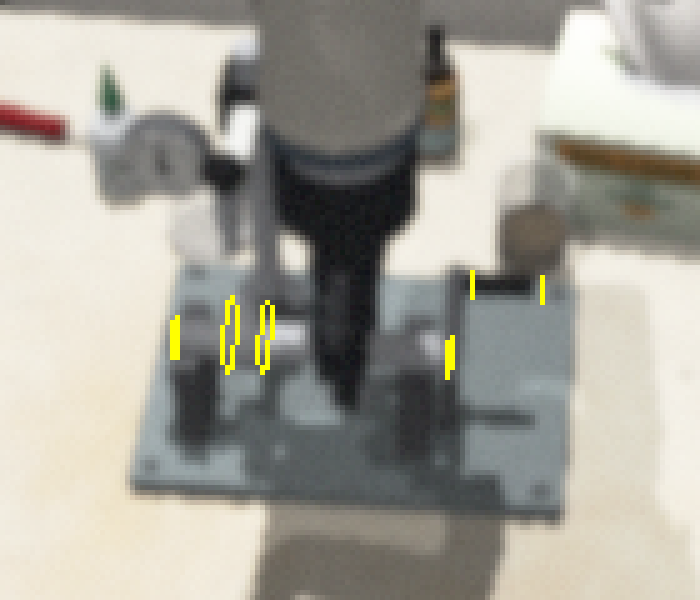

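>>> jog_arm --linear '[[0,0,-0.01],[0,0,-0.08],[0,0,-0.16],[0,0,-0.24],[0,0,-0.32]]' --delta_rot '[[0,0,0],[0,0,0],[0,0,0],[0,0,0],[0,0,0]]'

```text
time_s: 13.6
eef_pos: [0.6441, -0.045, 0.2203]
ee_rot: [-2.197, -2.244, 0.001]
wrist_force: [0.1, 0.3, -0.5]
finger_gap: 0.0512
```

```bash
python3 - <<'E'
from ovw import *
plan(frame(*S[:3],(0,.06,.20))[0],S[2])
draw("pics/w15.png",st=S[:3],sp=S[:3],zax=.08)
draw("pics/s15.png",n="side",st=S[:3]-[.002,.003,0],sp=S[:3]-[.002,.003,0],zax=.08)
im=cv2.imread("pics/s15.png"); cv2.imwrite("pics/s15.png",cv2.resize(im[115:235,230:370],None,fx=5,fy=5,interpolation=3))
E
```

```text
t 13.6 at [ 0.6441 -0.045   0.2203] q6 -0.09 gap 0.0512 F [ 0.1  0.3 -0.5]
lin [ 0.105  -0.0008  0.0339] rot [-0.0015 -0.0003 -0.    ] rows 1.3235636340668155 0.008107249116201568
```

View pics/w15.png

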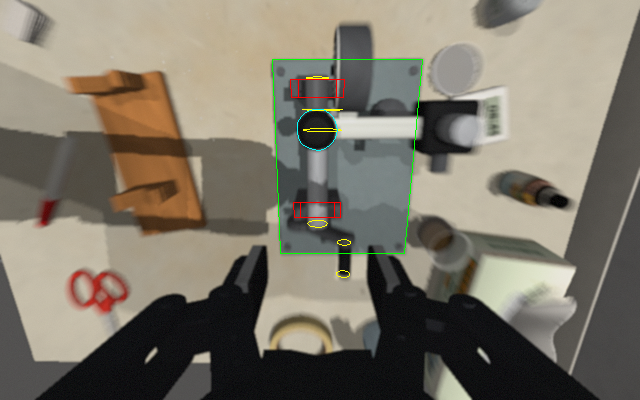

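View pics/s15.png

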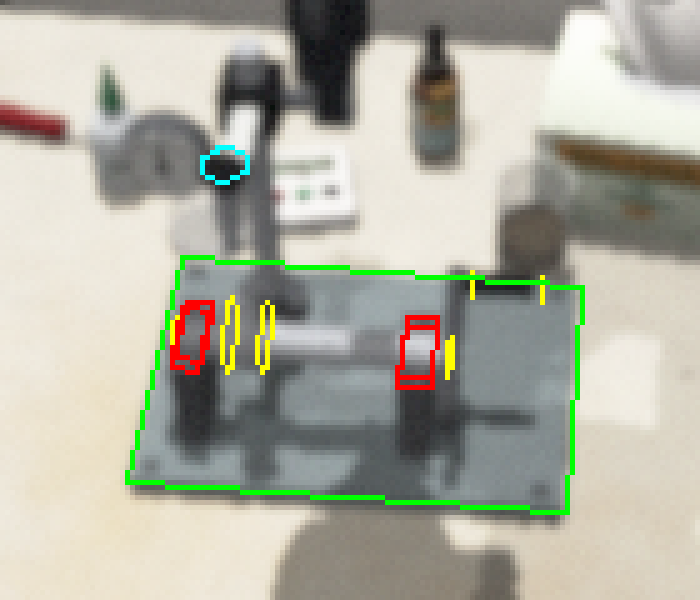

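>>> jog_arm --linear '[[0.04,0,0],[0.08,0,0],[0.105,0,0.01],[0.105,0,0.02],[0.105,0,0.02]]' --delta_rot '[[0,0,0],[0,0,0],[0,0,0],[0,0,0],[0,0,0]]' --fingers 0

```text
time_s: 14.2
eef_pos: [0.6463, 0.0175, 0.2125]
ee_rot: [2.192, 2.241, 0.008]
wrist_force: [-1.1, 0.6, 0.2]
finger_gap: 0.0002
```

```bash
python3 - <<'E'
from ovw import *
plan(frame(*S[:3],(0,.06,.179))[0],S[2])
draw("pics/w16.png",st=S[:3])
im=grab_frame("side"); cv2.imwrite("pics/s16.png",cv2.resize(im[115:235,230:370],None,fx=5,fy=5,interpolation=3))
E
```

```text
t 14.2 at [0.6463 0.0175 0.2125] q6 0.0 gap 0.0002 F [-1.1  0.6  0.2]
lin [ 0.001  -0.0072  0.0557] rot [0.0103 0.0017 0.0012] rows 0.6740350795397038 0.055143511670530276
```

View pics/w16.png

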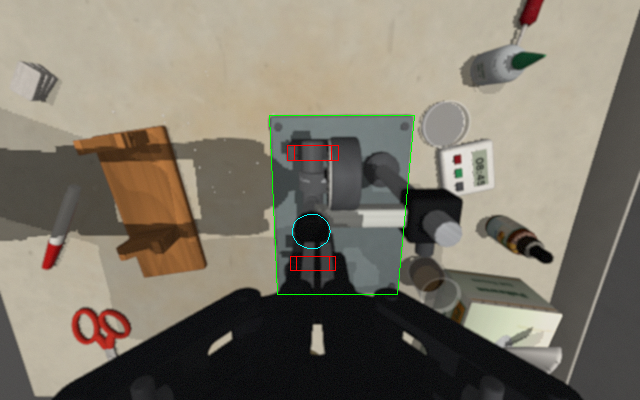

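View pics/s16.png

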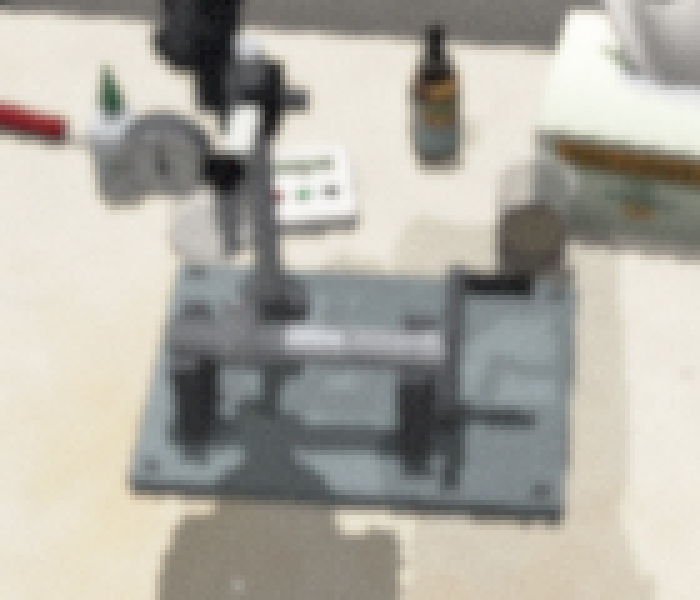

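>>> jog_arm --linear '[[0,-0.004,0.02],[0.001,-0.007,0.04],[0.001,-0.007,0.055],[0.001,-0.007,0.07],[0.001,-0.007,0.085]]' --delta_rot '[[0,0,0],[0,0,0],[0,0,0],[0,0,0],[0,0,0]]'

```text
time_s: 14.8
eef_pos: [0.6426, 0.0171, 0.1617]
ee_rot: [2.194, 2.239, 0.007]
wrist_force: [-3.1, -1.1, 5.7]
finger_gap: -0.0002
```

>>> jog_arm --linear '[[0,0,0.015],[0,0,0.028],[0,0,0.041],[0,0,0.052],[0,0,0.058]]' --delta_rot '[[0,0,0],[0,0,0],[0,0,0],[0,0,0],[0,0,0]]'

```text
time_s: 15.3
eef_pos: [0.6426, 0.0171, 0.1266]
ee_rot: [2.194, 2.24, 0.007]
wrist_force: [-5.4, 0.6, 10.0]
finger_gap: -0.0002
```

```bash
python3 - <<'E'
from ovw import *
plan(frame(*S[:3],(0,.06,.124))[0],S[2])
im=grab_frame("side"); cv2.imwrite("pics/s17.png",cv2.resize(im[115:235,230:370],None,fx=5,fy=5,interpolation=3))
E
```

```text
t 15.3 at [0.6426 0.0171 0.1266] q6 0.01 gap -0.0002 F [-5.4  0.6 10. ]
lin [ 0.0016 -0.0006  0.0044] rot [ 0.0094  0.0019 -0.0005] rows 0.056518825321631515 0.050276539420972786
```

View pics/s17.png

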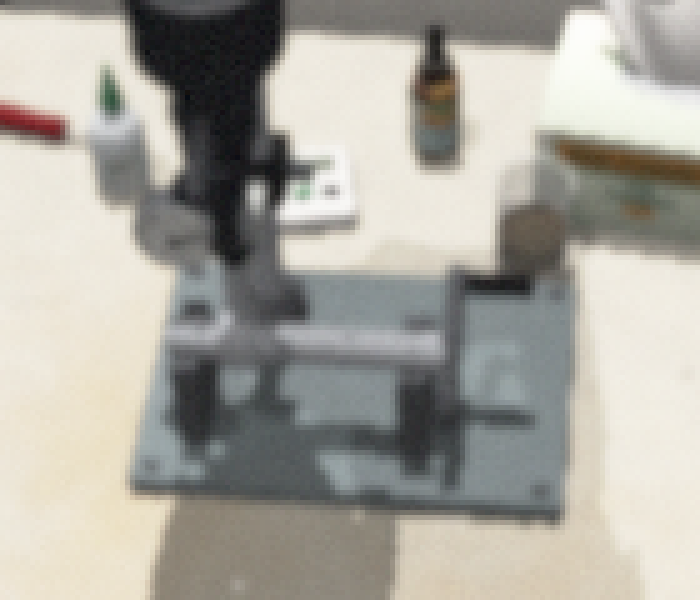

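>>> jog_arm --linear '[[0,0,0.002],[0,0,0.003],[0,0,0.004],[0,0,0.005],[0,0,0.005]]' --delta_rot '[[0,0,0],[0,0,0],[0,0,0],[0,0,0],[0,0,0]]'

```text
time_s: 15.85
eef_pos: [0.6427, 0.0171, 0.1245]
ee_rot: [2.194, 2.239, 0.007]
wrist_force: [-6.0, -0.6, 15.1]
finger_gap: 0.0003
```

>>> jog_arm --linear '[[0,0,0.002],[0,0,0.003],[0,0,0.003],[0,0,0.003],[0,0,0.003]]' --delta_rot '[[0,0,0],[0,0,0],[0,0,0],[0,0,0],[0,0,0]]'

```text
time_s: 16.35
eef_pos: [0.6428, 0.0171, 0.1244]
ee_rot: [2.194, 2.239, 0.008]
wrist_force: [-7.4, 0.1, 19.4]
finger_gap: -0.0001
```

>>> jog_arm --linear '[[0,0,0.002],[0,0,0.004],[0,0,0.004],[0,0,0.004],[0,0,0.004]]' --delta_rot '[[0,0,0],[0,0,0],[0,0,0],[0,0,0],[0,0,0]]'

```text
time_s: 16.85
eef_pos: [0.6428, 0.0171, 0.1244]
ee_rot: [2.194, 2.239, 0.009]
wrist_force: [-10.1, 0.0, 24.2]
finger_gap: 0.0002
```

>>> jog_arm --linear '[[0,0,-0.01],[0,0,-0.05],[0,0,-0.11],[0,0,-0.17],[0,0,-0.2]]' --delta_rot '[[0,0,0],[0,0,0],[0,0,0],[0,0,0],[0,0,0]]'

```text
time_s: 17.35
eef_pos: [0.6432, 0.0172, 0.2474]
ee_rot: [2.191, 2.237, 0.013]
wrist_force: [-0.3, -0.0, 0.4]
finger_gap: 0.0003
```

```bash
python3 - <<'E'
from ovw import *
T=frame(*S[:3],(.0283,-.083,.20))[0]; print(T); plan(T,S[2])
draw("pics/w18.png",st=S[:3],sp=S[:3],zax=.08,car=.055)
im=grab_frame("side"); cv2.imwrite("pics/s18.png",cv2.resize(im[115:235,230:370],None,fx=5,fy=5,interpolation=3))
cv2.imwrite("pics/d18.png",cv2.resize(im[140:190,245:300],None,fx=10,fy=10,interpolation=3))
E
```

```text
[ 0.6735283  -0.12439048  0.2       ]
t 17.35 at [0.6432 0.0172 0.2474] q6 0.01 gap 0.0003 F [-0.3 -0.   0.4]
lin [-0.2369  0.0446  0.0799] rot [ 0.0168  0.0017 -0.0005] rows 3.047637130514015 0.08843893603504963
```

View pics/w18.png

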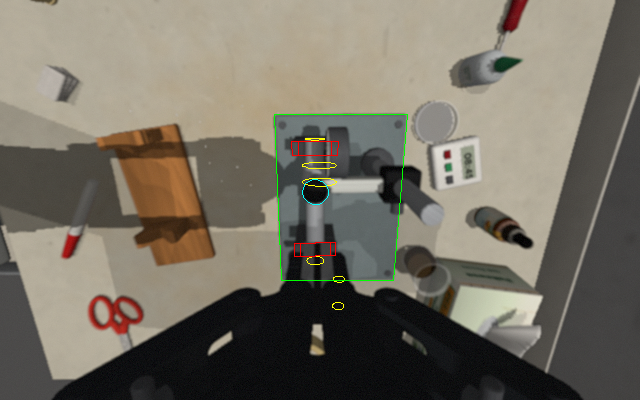

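View pics/d18.png

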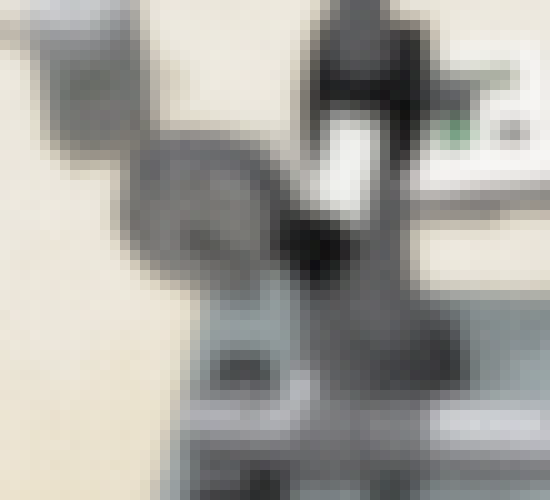

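View pics/s18.png

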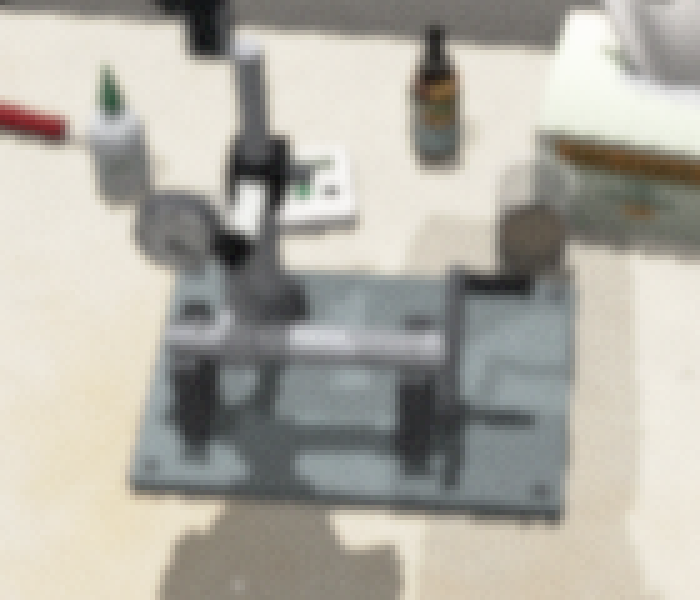

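>>> jog_arm --linear '[[-0.08,0.015,0],[-0.15,0.03,0],[-0.21,0.045,0.02],[-0.237,0.0446,0.05],[-0.237,0.0446,0.08]]' --delta_rot '[[0.017,0,0],[0.017,0,0],[0.017,0,0],[0.017,0,0],[0.017,0,0]]' --fingers 0.5

```text
time_s: 17.95
eef_pos: [0.6736, -0.1273, 0.1973]
ee_rot: [2.201, 2.24, -0.002]
wrist_force: [-1.0, 0.2, -0.6]
finger_gap: 0.0425
```

```bash
python3 - <<'E'
from ovw import *
T=frame(*S[:3],(.0283,-.083,.053))[0]; plan(T,S[2])
draw("pics/w19.png",st=S[:3],sp=S[:3],zax=.08,car=.055)
E
```

```text
t 17.95 at [ 0.6736 -0.1273  0.1973] q6 -0.21 gap 0.0425 F [-1.   0.2 -0.6]
lin [ 5.200e-03 -1.000e-04  2.405e-01] rot [-0.0001  0.0022 -0.0039] rows 2.886276822908565 0.02357653901905882
```

View pics/w19.png

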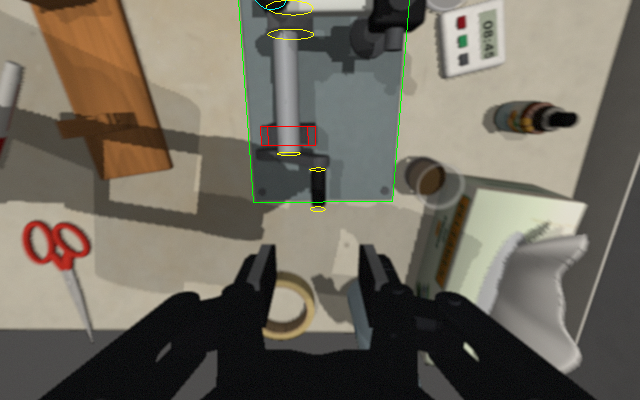

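>>> jog_arm --linear '[[0.005,0,0.07],[0.005,0,0.14],[0.005,0,0.2],[0.005,0,0.235],[0.005,0,0.24]]' --delta_rot '[[0,0,0],[0,0,0],[0,0,0],[0,0,0],[0,0,0]]'

```text
time_s: 18.5
eef_pos: [0.668, -0.1218, 0.0454]
ee_rot: [-2.194, -2.236, 0.012]
wrist_force: [0.3, 0.2, -0.8]
finger_gap: 0.0426
```

```bash
python3 - <<'E'
from ovw import *
T=frame(*S[:3],(.0283,-.083,.053))[0]; plan(T,S[2])
draw("pics/w20.png",st=S[:3],sp=S[:3],zax=.08,car=.055)
E
```

```text
t 18.5 at [ 0.668  -0.1218  0.0454] q6 -0.2 gap 0.0426 F [ 0.3  0.2 -0.8]
lin [-0.0045  0.009  -0.0127] rot [-0.0146 -0.0015 -0.0026] rows 0.19466045750734964 0.0780126869145538
```

View pics/w20.png

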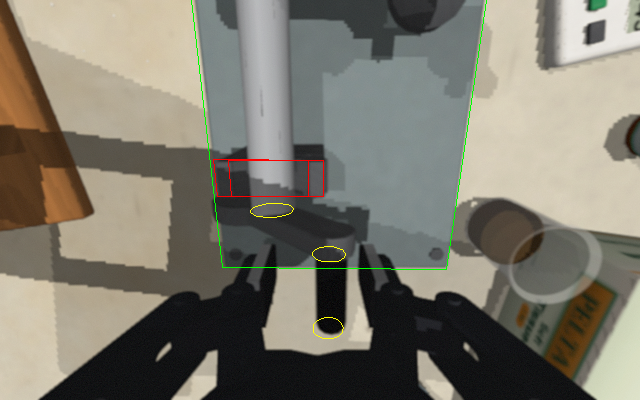

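>>> jog_arm --linear '[[-0.0045,0.009,-0.0127],[-0.0045,0.009,-0.0127],[-0.0045,0.009,-0.0127],[-0.0045,0.009,-0.0127],[-0.0045,0.009,-0.0127]]' --delta_rot '[[-0.015,0,0],[-0.015,0,0],[-0.015,0,0],[-0.015,0,0],[-0.015,0,0]]' --fingers 0.23 --grip_force 20

```text
time_s: 19.05
eef_pos: [0.675, -0.1247, 0.0553]
ee_rot: [2.199, 2.241, 0.004]
wrist_force: [1.1, 0.0, -0.2]
finger_gap: 0.0198
```

```bash
python3 - <<'E'
from ovw import *
T=frame(*S[:3],(.0283,-.083,.053))[0]; plan(T,S[2])
draw("pics/w21.png")
E
```

```text
t 19.05 at [ 0.675  -0.1247  0.0553] q6 -0.21 gap 0.0198 F [ 1.1  0.  -0.2]
lin [ 0.0005 -0.0024  0.0038] rot [ 0.0043 -0.0007 -0.0027] rows 0.054143353953215685 0.02698495312477154
```

View pics/w21.png

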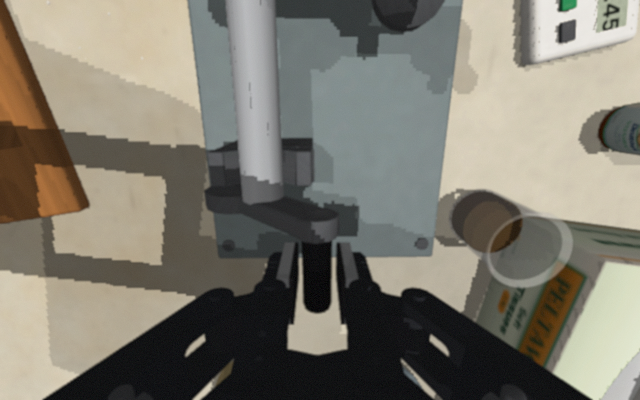

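>>> jog_arm --linear '[[0,-0.008,-0.005],[0,-0.018,-0.01],[0,-0.028,-0.014],[0,-0.038,-0.016],[0,-0.048,-0.018]]' --delta_rot '[[0,0,0],[0,0,0],[0,0,0],[0,0,0],[0,0,0]]'

```text
time_s: 19.6
eef_pos: [0.6479, -0.1255, 0.0675]
ee_rot: [2.197, 2.238, 0.009]
wrist_force: [4.0, 0.5, 3.2]
finger_gap: 0.0197
```

```bash
python3 - <<'E'
from ovw import *
for f in (0,-25,-45,-50):
    a=np.radians(f); T=frame(*S[:3],(.04*np.sin(a)-.003,-.083,.08-.055+.04*np.cos(a)))[0]; print(f); plan(T,S[2])
draw("pics/w22.png",st=S[:3])
E
```

```text
0
t 19.6 at [ 0.6479 -0.1255  0.0675] q6 -0.21 gap 0.0197 F [4.  0.5 3.2]
lin [ 0.0009 -0.0094  0.0041] rot [ 0.01    0.0002 -0.0028] rows 0.1231112318737834 0.05460324127010007
-25
t 19.6 at [ 0.6479 -0.1255  0.0675] q6 -0.21 gap 0.0197 F [4.  0.5 3.2]
lin [ 0.0008 -0.0376  0.0101] rot [ 0.01    0.0002 -0.0028] rows 0.4673127300976736 0.05460324127010007
-45
t 19.6 at [ 0.6479 -0.1255  0.0675] q6 -0.21 gap 0.0197 F [4.  0.5 3.2]
lin [ 0.0008 -0.0567  0.0232] rot [ 0.01    0.0002 -0.0028] rows 0.7350050929603404 0.05460324127010007
-50
t 19.6 at [ 0.6479 -0.1255  0.0675] q6 -0.21 gap 0.0197 F [4.  0.5 3.2]
lin [ 0.0007 -0.0606  0.0275] rot [ 0.01    0.0002 -0.0028] rows 0.7989018827904398 0.05460324127010007
```

View pics/w22.png

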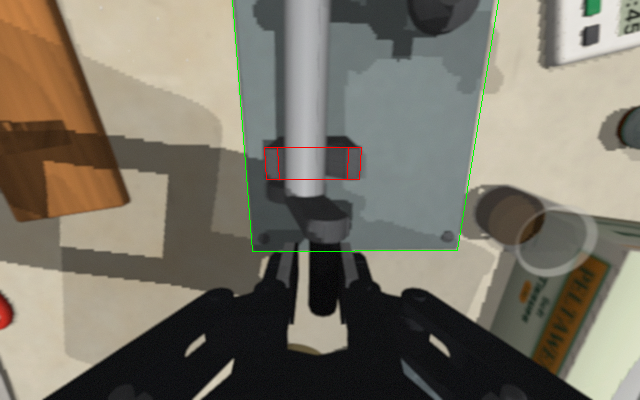

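>>> jog_arm --linear '[[0.001,-0.009,0.003],[0.001,-0.02,0.005],[0.001,-0.032,0.008],[0.001,-0.043,0.013],[0.001,-0.051,0.018]]' --delta_rot '[[0.01,0,0],[0.01,0,0],[0.01,0,0],[0.01,0,0],[0.01,0,0]]'

```text
time_s: 20.15
eef_pos: [0.6144, -0.1253, 0.0556]
ee_rot: [-2.199, -2.24, 0.003]
wrist_force: [1.4, 0.4, 0.5]
finger_gap: 0.0197
```

```bash
python3 - <<'E'
from ovw import *
for f in (-45,-50):
    a=np.radians(f); T=frame(*S[:3],(.04*np.sin(a)-.003,-.083,.08-.055+.04*np.cos(a)))[0]; print(f); plan(T,S[2])
draw("pics/w23.png",st=S[:3])
im=grab_frame("side"); cv2.imwrite("pics/s23.png",cv2.resize(im[115:235,230:370],None,fx=5,fy=5,interpolation=3))
cv2.imwrite("pics/d23.png",cv2.resize(im[140:190,245:300],None,fx=10,fy=10,interpolation=3))
E
```

```text
-45
t 20.15 at [ 0.6144 -0.1253  0.0556] q6 -0.22 gap 0.0197 F [1.4 0.4 0.5]
lin [-0.0006 -0.0007  0.0038] rot [-0.0045 -0.0005 -0.0028] rows 0.04716725161841092 0.027729490710628628
-50
t 20.15 at [ 0.6144 -0.1253  0.0556] q6 -0.22 gap 0.0197 F [1.4 0.4 0.5]
lin [-0.0006 -0.0046  0.0081] rot [-0.0045 -0.0005 -0.0028] rows 0.11230701320628422 0.027729490710628628
```

View pics/w23.png

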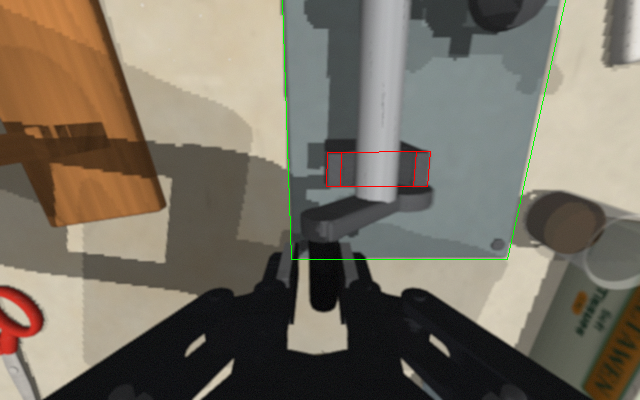

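View pics/d23.png

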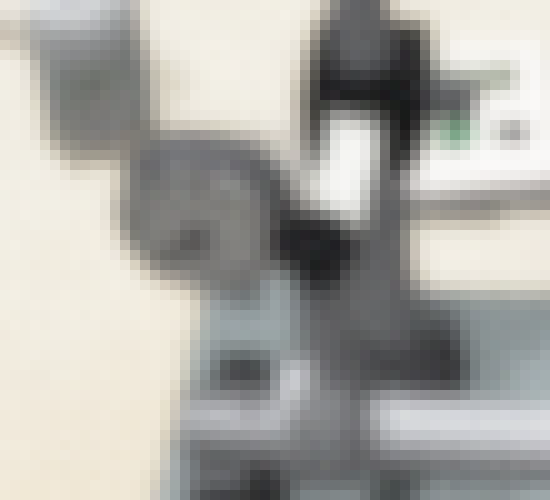

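View pics/s23.png

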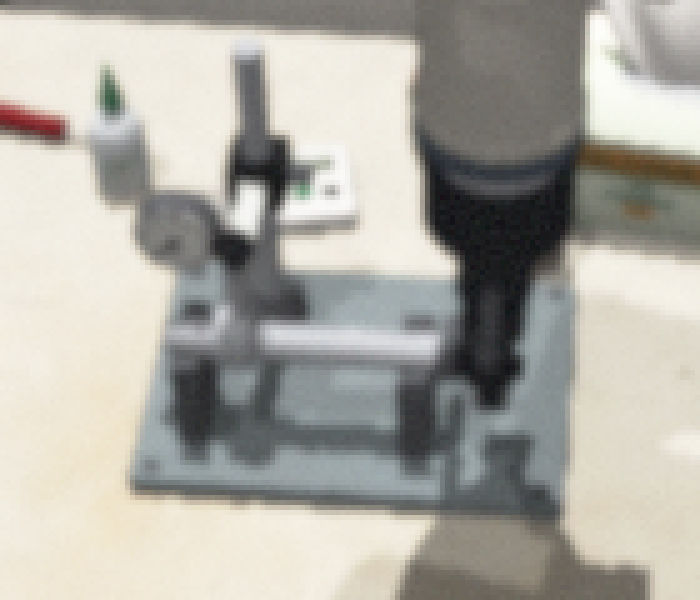

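```bash
python3 - <<'E'
from ovw import *
k=camera_params("wrist"); im=grab_frame("wrist"); a=np.linspace(0,6.28,40)
im=cv2.resize(im[150:350,250:450],None,fx=3,fy=3,interpolation=3)
for f,col in((-35,(0,0,255)),(-45,(0,255,0)),(-55,(255,0,0))):
    t=np.radians(f)
    for y in(-.064,-.102):
        P=frame(*S[:3],np.c_[.04*np.sin(t)+.007*np.cos(a),0*a+y,.08+.04*np.cos(t)+.007*np.sin(a)])
        cv2.polylines(im,[np.round((proj(P,k)-[250,150])*3+1).astype(int)],True,col,1)
cv2.imwrite("pics/p23.png",im)
E
```

```text
(no output)
```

View pics/p23.png

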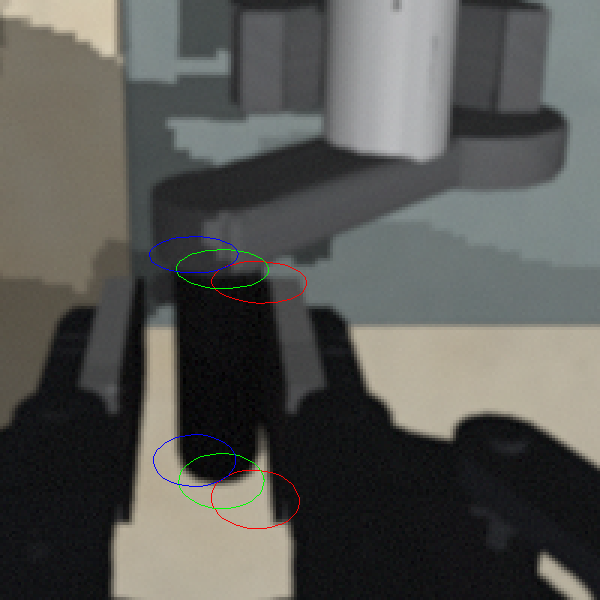

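>>> jog_arm --linear '[[0,0.002,0],[0,0.002,0],[0,0.002,0],[0,0.002,0],[0,0.002,0]]' --delta_rot '[[0,0,0],[0,0,0],[0,0,0],[0,0,0],[0,0,0]]' --fingers 0.5

```text
time_s: 20.8
eef_pos: [0.6156, -0.1252, 0.0555]
ee_rot: [-2.198, -2.24, 0.004]
wrist_force: [1.1, 0.5, 0.1]
finger_gap: 0.0426
```

>>> jog_arm --linear '[[0,0,-0.03],[0,0,-0.09],[0,0,-0.16],[0,0,-0.23],[0,0,-0.28]]' --delta_rot '[[0,0,0],[0,0,0],[0,0,0],[0,0,0],[0,0,0]]'

```text
time_s: 21.3
eef_pos: [0.6171, -0.1254, 0.2267]
ee_rot: [-2.2, -2.241, 0.002]
wrist_force: [-0.2, -0.3, 0.8]
finger_gap: 0.0425
```

>>> jog_arm --linear '[[0,-0.05,0],[0,-0.1,0],[0,-0.13,0],[0,-0.15,0],[0,-0.15,0]]' --delta_rot '[[0,0,0],[0,0,0],[0,0,0],[0,0,0],[0,0,0]]'

```text
time_s: 21.8
eef_pos: [0.5262, -0.1271, 0.2271]
ee_rot: [-2.2, -2.241, 0.002]
wrist_force: [-0.3, 0.4, -0.5]
finger_gap: 0.0427
```

```bash
python3 - <<'E'
from ovw import *
o=get_obs(); print(o['time_s'],o['eef_pos'],o['wrist_force'].round(1))
a=np.linspace(0,6.28,40)
for n,(x0,y0,x1,y1),s,SS in(("wrist",(200,0,440,240),2.5,S[:3]),("side",(235,120,365,240),5,S[:3]-[.002,.003,0])):
    k=camera_params(n); im=grab_frame(n); im=cv2.resize(im[y0:y1,x0:x1],None,fx=s,fy=s,interpolation=3); raw=im.copy()
    t=np.radians(-45)
    L=[np.c_[.04*np.sin(t)+.007*np.cos(a),0*a+y,.08+.04*np.cos(t)+.007*np.sin(a)] for y in(-.064,-.102)]
    L+=[np.c_[.011*np.cos(a),0*a+y,.08+.011*np.sin(a)] for y in(.1,-.054)]
    L+=[np.c_[.02*np.cos(a),0*a+y,.085+.02*np.sin(a)] for y in(.05,.07)]
    L+=[np.c_[.012*np.cos(a),.06+.012*np.sin(a),0*a+.16]]
    for P in L: cv2.polylines(im,[np.round((proj(frame(*SS,P),k)-[x0,y0])*s+1).astype(int)],True,(0,255,255),1)
    cv2.imwrite(f"pics/f_{n}.png",im)
    if n=="side":
        q=grab_frame(n); cv2.imwrite("pics/f_dial.png",cv2.resize(q[150:175,252:282],None,fx=20,fy=20,interpolation=3))
        r=silhouettes("side","tape_roll"); print([ (round(x['score'],2),x['centre']) for x in r[:1]])
E
```

```text
21.8 [ 0.52619323 -0.12712358  0.22709149] [-0.3  0.4 -0.5]
[(0.61, [397.3, 207.1])]
```

View pics/f_wrist.png

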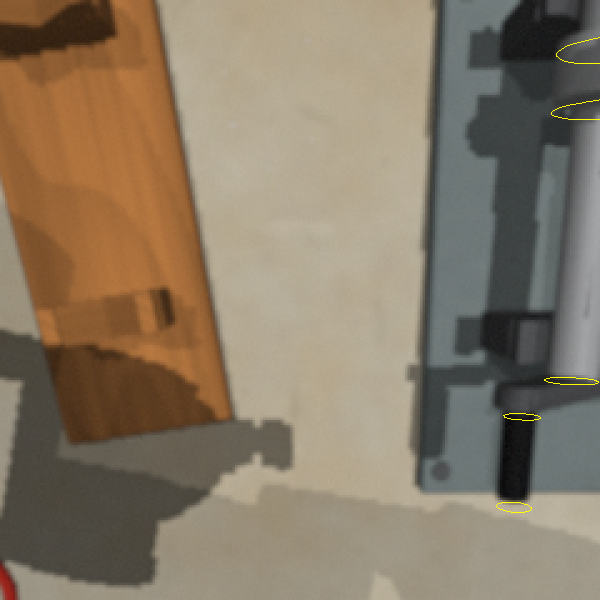

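View pics/f_side.png

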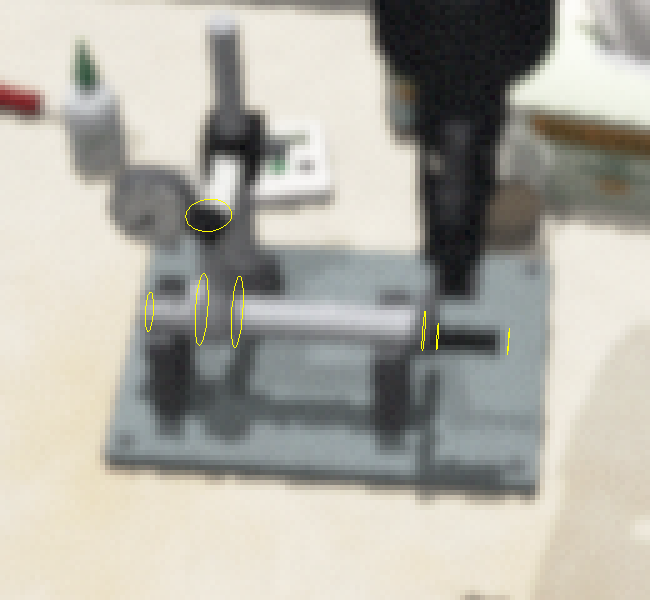

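View pics/f_dial.png

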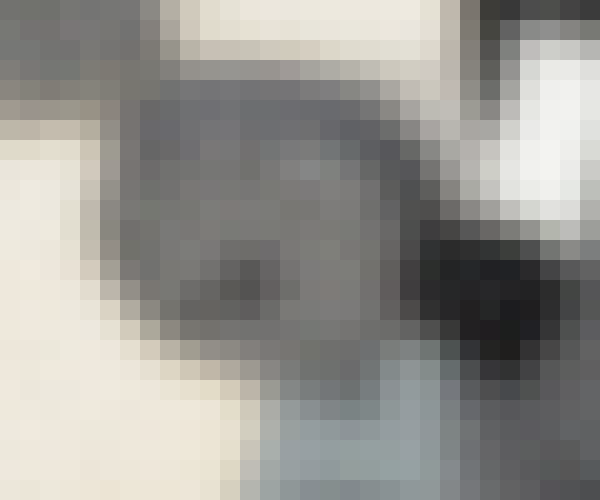

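```bash
python3 -c "
from workcell import *
print(finish_job())"
```

```text
the job is handed in; nothing more can be done
None
```

I laid the spindle in both V-blocks and let go with its crank still leaning back. I then pushed the indicator down to its stop and rolled the spindle a quarter turn towards the robot by its crank pin. I handed the job in at about 22 s with the gripper withdrawn; no verdict was given.

**Last checks:**
- **Roll angle:** the crank pin lay about 45° to the front in the wrist picture, and the dial needle pointed to roughly 230°. Before the roll it read about 115 to 120°. Both dial readings are coarse, because the dial is only a few pixels across.
- **Indicator:** the carriage stopped moving with 24 N still on the knob, after about 55 mm of travel.
- **Seat:** the shaft lay in both notches. The pictures suggest it is about 3 to 5 mm too far to the left, against 9 mm allowed. By the given dimensions the web would meet the right V-block at 8 mm.
- **Tape roll:** it stayed where it was, within about a pixel.

**What disagreed:**
- **Tool position:** the fingertips are about 36 mm short of the reported TCP. The first grasp therefore closed on air above the shaft. Probing for the shaft put about 100 N on the wrist for a moment (limit 120 N), and I used the corrected height after that.
- **Stand position:** the wrist camera placed the stand 2 to 3 mm away from where the top camera did. I used the wrist camera's figure.

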